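# Prop open the instrument case

## Task

Open the grey instrument case: lift its lid by the steel bar handle at the front nearly as far as the stay lets it go, where friction just holds it, then let go and push the black knob on the elbow of the folding stay away from the handle side, past straight, until the stay locks against its stop and props the lid. Do not let the lid fall shut, and leave the things standing around it where they are.

Things in the scene. Friction and masses are not known exactly. Their poses are not given: they have to be found in the camera images.
- case: Grey painted flip-top instrument case fixed to the bench, 190 deep x 220 wide x 92 mm high without its lid, walls 6 mm. Origin at the centre of its underside; x points to its back (hinge side), y to its left, z up. Crucibles and brass weights stand in it, all below its rim; the folding stay is inside its right-hand (-y) wall.
- lid_hinge (a point): Middle of the lid's hinge line, on the top edge of the case's back wall, 92 mm above the bench; axes as the case's. The hinge line runs along the case's y.
- lid (a joint): Lid angle in rad: 0 closed, grows as it opens; about 1.25 (71 degrees) is the highest the stay lets it go. The lid is a 190 x 220 x 12 mm plate of 0.35 kg with its underside in the plane of the hinge line and a 20 mm flange under its front edge. Above about 1.13 rad the friction of hinge and stay just holds it when let go; lower it falls shut.
- lid_handle (a point): Middle of the lid's steel bar handle: a round bar of 10 mm diameter, 120 mm long, along the case's y, in front of the lid's front edge with 35 mm clear between bar and edge, carried on an arm at each end. It is 230 mm from the hinge line along the lid and 7 mm above the lid's underside plane; axes as the lid's (it turns with the lid).
- stay_upper (a joint): Elbow of the two-link steel stay (links 66 mm each) between case and lid: 0 folded (lid closed), 2.248 rad straight, 2.528 at the stop past straight, where it is locked. It unfolds as the lid rises (1.64 at lid 1.15, 1.82 at lid 1.20) but does not pass straight by itself; pushing the knob towards the case's +x with a few newtons carries it through.
- stay_knob (a point): Middle of the black knob on the stay's elbow: cylinder of 16 mm diameter, 30 mm long along the case's y. With the stay straight it is 56 mm in front of the hinge line, 45 mm above the rim, 66 mm right of the case's middle, free from the front; the lid leans behind and above it, so reach in tilted from the front. It moves 20 to 45 mm to the back until locked.
- beaker: Clear glass beaker, 54 mm across, 68 mm high, standing right of the case; origin at the centre of its underside. Leave it.
- crucible: Small white porcelain crucible, 37 mm across, 28 mm high, standing right of the case near its front; origin at the centre of its underside. Leave it.
- tape: Black roll of tape lying flat, 62 mm across, 19 mm high, farther right on the bench; origin at the centre of its underside. Leave it.

How it is judged:
On the way, in this order (a step that is already met when the one before it is completed fails the run):
1. the lid has been raised to more than 60 degrees and stays there (value of joint lid above 1.05 rad), for 0.2 s.
2. the stay's elbow has been pushed past straight into its lock (value of joint stay_upper above 2.388 rad), for 0.2 s.
At the end, for the whole second after the job is handed in: The stay is locked: its elbow is at least 0.14 rad past straight (joint stay_upper above 2.388); the lid is propped above 1.15 rad (66 degrees) and at rest; the robot has let go. The beaker, crucible and tape roll stand within 30 mm of where they were (value of joint lid above 1.15 rad and value of joint stay_upper above 2.388 rad and velocity of joint lid between -0.05 and 0.05 rad/s and distance of each of beaker, crucible, tape from where it was at the start of the episode below 0.03 m); the robot touches nothing.
It fails at once if the lid falls (closes faster than 2.5 rad/s) (velocity of joint lid below -2.5 rad/s).
It fails at once if the beaker is pushed more than 30 mm or tipped over (distance of beaker from where it was at the start of the episode above 0.03 m or angle between beaker's own z axis and vertical above 0.5 rad).
It fails at once if the crucible is pushed more than 30 mm or tipped over (distance of crucible from where it was at the start of the episode above 0.03 m or angle between crucible's own z axis and vertical above 0.5 rad).
It fails at once if the tape is pushed more than 30 mm or tipped over (distance of tape from where it was at the start of the episode above 0.03 m or angle between tape's own z axis and vertical above 0.5 rad).
It also fails if it takes over 54 s, if anything falls off the work surface, if the arm or the gripper's body presses on something with over 40 N, if the wrist force passes 120 N, or if a joint passes its speed limit or range.

## Robot

A 6-joint arm with a two-finger parallel gripper is mounted at the origin on the work surface; the furniture and walls round the work are solid. World frame = base frame: x ahead of the robot, y to its left, z up, the work surface at z = 0. Lengths are in m, angles in rad, forces in N, time in s.
With the tool pointing down it reaches from about 0.35 to 1 m from the base axis. Payload 7.1 kg.
Tool frame: the origin (TCP) lies midway between the tips of the shut fingers; the grasp point (between the pads) lies 19 mm behind it; z points along the fingers, y is the direction in which the jaws open and shut (so a half turn about z gives the same grasp; the last joint's range is limited). The gripper opens to 85 mm and grips with 20 to 120 N. Pads are 22 mm wide; open, the fingers measure 114 mm over their backs; the gripper's body (76 mm by 85 mm) begins 54 mm behind the grasp point. The pads swing forward as they close: fully open they stand 13 mm farther back than shut.
Start: joints at [1.143, 0.423, 1.63, -0, 1.089, -0.019], TCP at [0.248, 0.573, 0.231] pointing down, gripper open.
Joint ranges: [-3, 3], [-0.9, 2.11], [0.09, 2.58], [-1.31, 4.45], [0.11, 2.69], [-2.54, 2.54]. Speed limits (rad/s): [2.39, 2.39, 3.01, 3.14, 3.14, 3.14].

## Interface

Orientations are given as [roll, pitch, yaw] about the fixed x, y, z axes, in that order (R = Rz(yaw) Ry(pitch) Rx(roll)).
In Python, from plant import sensors, viewer, job gives the robot as it stands.
- The arm moves only by the tool apply_moves, never from a script. Its argument "increments" is a list of rows, each an object with "slide": the shift along the world's x, y, z normalised to -1 to 1, where 1 is 0.1 m, a list of three; "rot": the turn, a rotation vector about the world's x, y, z normalised to -1 to 1, where 1 is 1.5 rad, a list of three. A call has 1 to 10 rows; each row shifts and turns the pose as measured when the row begins; what a row does not reach is not made up. A row lasts 1/12 s, in which the tool goes at most 41.7 mm and 7.16 degrees, less where a joint would pass 70% of its speed; a pose out of reach is approached as far as the arm can. A call with a number of a shift or a turn outside -1 to 1 is refused whole. A call with a gripper value outside its range is refused whole. "gripper" is the opening, from 0 (shut) to 1 (fully open), set as the call begins (left out, the last holds). The fingers move at their own pace and stop on an object; the grip force is fixed at half the most. Time passes only in rows, so rows that do not move let the fingers close. It gives the time, the measured TCP pose, the force and the opening at its end, in the units of the state.
- sensors.get_state(): the state, without advancing time (a new reading comes with each control period).
- viewer.snapshot(name): name is "side" or "top" or "wrist"; returns a dict with "frame" (400x640x3 uint8, red, green, blue), "fov_y" (degrees; the focal length in pixels is half the picture's height over the tangent of half this angle, whatever the lens; pixels are square), "cx", "cy" (the principal point, pixels), "R" (3x3) and "t" (3): a world point X has camera coordinates R X + t; the wrist camera has in their place "tool_from_camera" (4x4, takes a point from camera to tool coordinates, whose origin is the TCP and whose axes are the flange's). Camera axes: x right, y down, z forward; pixel columns grow to the right and rows downward; lengths in m; the calibration is good to about 2 mm. The wrist camera is an equidistant fisheye: a pixel r from the principal point sees the ray r / f radians off the axis. A picture is of the moment at which its call begins: read the wrist's pose just before it. There is no depth.
- job.hand_in(): hands the job in, once; it reports no verdict.
Trained networks look in a picture, given as the dict that the camera call returned (one of the last four; its "shot" number tells which), for a name from the list of things; names that differ only in an ending like _2 or _b are one class to them, and where a whole thing is asked for, a point or a joint stands for the part that bears it (a point fixed in the world has none). Each returns a list of dicts, best first, with "p" (0 to 1); they miss things now and then, are a little off and sometimes report something else, mostly with a low value. They report only what shows in the picture. A call takes as long as a camera call.
- viewer.boxes_of(picture, name): "xyz" ([x, y, z] in m, in the coordinates of the camera as it stood for that picture, good to about 4 mm: the middle of the surface that is visible of it).
- viewer.pinpoint(picture, name): "xyz" ([x, y, z] in m, in the coordinates of the camera as it stood for that picture, good to about 4 mm: a listed point, or the origin of a listed thing).
The state is a dict: "time": time; "q": joint angles; "joint_vel": joint speeds; "joint_torque": joint torques, N m; "position": TCP position; "eef_rot": TCP orientation; "wrist_force": force on the tool from outside, world axes, zero at the start; "wrist_torque": the same for the moment, N m; "finger_gap": opening from 0.0 (shut) to 1.0 (fully open).
Only numpy, scipy, OpenCV 4.12 (cv2) and the standard library are available. Lean on these libraries where they do the work, as an engineer would, in place of code of your own. Each camera call takes 0.05 s, during which the arm holds its last target.

## Working session

There is one attempt and no reset: what is moved stays moved. The work goes in short steps, Python scripts to look and compute and a tool call to move; the robot and the scene stay as the last step left them, time stands still between calls to the robot, and variables do not carry over. Pictures are saved under pics/ and viewed, and the job is handed in when it is done.

Besides the shell and the picture viewer there is one more tool, called after "Emit:" as name(argument=value, ...), one argument or row to a line, values as JSON. apply_moves: Moves the arm, as the interface text tells. Scaled input: -1 to 1 covers 0.1 m each way for a shift and 1.5 rad each way for a turn. Its arguments: {"type":"object","properties":{"increments":{"type":"array","items":{"type":"object","properties":{"slide":{"type":"array","items":{"type":"number"}},"rot":{"type":"array","items":{"type":"number"}}}}},"gripper":{"type":"number"}},"required":["increments"]}

```bash
ls; mkdir -p pics; cat > h.py <<'E'
import numpy as np, cv2
from plant import sensors, viewer, job
from scipy.spatial.transform import Rotation as Rn
def world(pic,p,st=None):
    p=np.array(p)
    if 'R' in pic: return np.array(pic['R']).T@(p-np.array(pic['t']))
    T=np.array(pic['tool_from_camera']); q=T[:3,:3]@p+T[:3,3]
    return Rn.from_euler('xyz',st['eef_rot']).as_matrix()@q+np.array(st['position'])
def save(pic,n): cv2.imwrite(f'pics/{n}.png',pic['frame'][:,:,::-1])
def st():
    s=sensors.get_state()
    for k in ['time','q','position','eef_rot','wrist_force','finger_gap']: print(k,np.round(s[k],3))
    return s
E
python3 - <<'E'
from h import *
s=st()
for c in ['side','top','wrist']:
    p=viewer.snapshot(c); save(p,c+'0')
    for n in ['case','lid_hinge','lid_handle','beaker','crucible','tape','stay_knob']:
        r=viewer.pinpoint(p,n)
        for d in r[:2]: print(c,n,round(d['p'],2),np.round(world(p,d['xyz'],s),3))
E
```

```text
pics
time 0.0
q [ 1.143  0.424  1.631 -0.     1.089 -0.019]
position [0.248 0.573 0.231]
eef_rot [-3.14   0.     2.733]
wrist_force [-0.115 -0.129 -0.972]
finger_gap 0.996
side case 0.7 [ 0.581  0.108 -0.002]
side lid_hinge 0.8 [0.671 0.092 0.089]
side lid_handle 0.83 [0.448 0.137 0.097]
side beaker 0.82 [ 0.532 -0.06   0.002]
side crucible 0.5 [ 0.467 -0.032  0.003]
side tape 0.77 [ 0.493 -0.197  0.001]
top case 0.87 [ 0.582  0.108 -0.001]
top case 0.28 [0.675 0.093 0.091]
top lid_hinge 0.8 [0.675 0.092 0.093]
top lid_handle 0.57 [0.447 0.135 0.099]
top lid_handle 0.56 [ 0.528 -0.058  0.001]
top beaker 0.88 [ 0.531 -0.059  0.005]
top crucible 0.75 [ 0.468 -0.033  0.002]
top tape 0.87 [ 0.489 -0.199  0.001]
wrist case 0.77 [0.582 0.109 0.002]
```

View pics/side0.png

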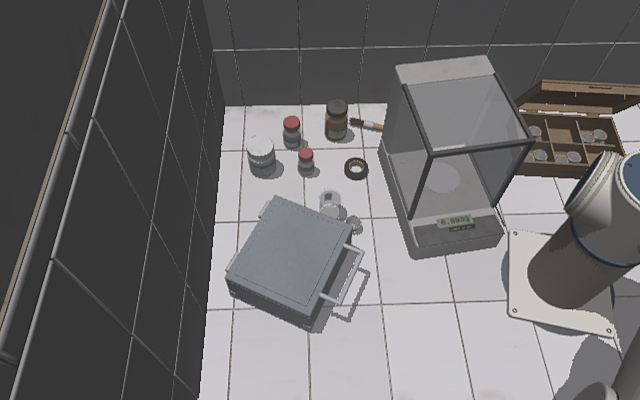

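View pics/top0.png

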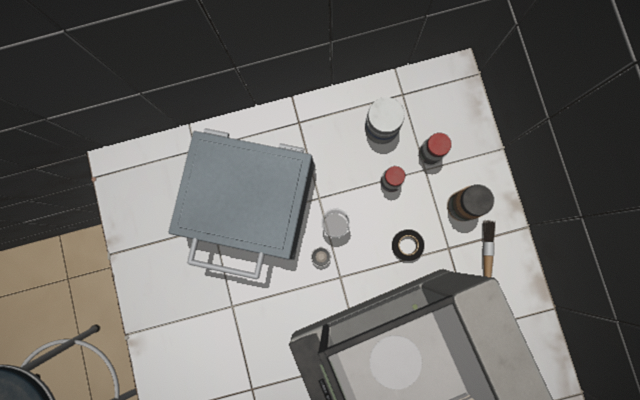

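```bash
cat >> h.py <<'E'
yaw=-0.195; ex=np.array([np.cos(yaw),np.sin(yaw),0]); ey=np.array([-np.sin(yaw),np.cos(yaw),0]); ez=np.array([0,0,1.])
H=np.array([.6735,.091,.092])
def lidpt(th,s=.23,n=.007): # handle pos
    u=-np.cos(th)*ex+np.sin(th)*ez; v=np.sin(th)*ex+np.cos(th)*ez
    return H+s*u+n*v
def Rtool(a):  # a below horizontal
    z=np.cos(a)*ex-np.sin(a)*ez; y=np.sin(a)*ex+np.cos(a)*ez
    return np.c_[np.cross(y,z),y,z]
def delta(P,R,q=1):
    s=sensors.get_state(); R0=Rn.from_euler('xyz',s['eef_rot']).as_matrix()
    dp=(np.array(P)-s['position'])/.1; dr=Rn.from_matrix(R@R0.T).as_rotvec()/1.5
    print('t',round(s['time'],2),'slide',np.round(dp,3),'rot',np.round(dr,3),'F',np.round(s['wrist_force'],1),'gap',round(s['finger_gap'],3))
E
python3 - <<'E'
from h import *
for c,pts in [('side',[(413,256),(505,238),(385,165)]),('top',[(440,270),(292,345)])]:
    p=viewer.snapshot(c); f=200/np.tan(np.radians(p['fov_y']/2)); R=np.array(p['R']); C=-R.T@np.array(p['t'])
    print(c,'cam',np.round(C,2))
    for u,v in pts:
        d=R.T@np.array([(u-p['cx'])/f,(v-p['cy'])/f,1]); 
        for z in (0,.3): print((u,v),z,np.round(C+d*(z-C[2])/d[2],3))
R=Rtool(np.radians(65)); B=lidpt(0); print(B)
P=B+R[:,2]*(.019-.10)
print(P); delta(P,R)
E
```

```text
side cam [0.44 0.53 1.  ]
(413, 256) 0 [0.321 0.011 0.   ]
(413, 256) 0.3 [0.356 0.168 0.3  ]
(505, 238) 0 [ 0.116 -0.085  0.   ]
(505, 238) 0.3 [0.212 0.101 0.3  ]
(385, 165) 0 [ 0.422 -0.232  0.   ]
(385, 165) 0.3 [ 0.426 -0.002  0.3  ]
top cam [ 0.47 -0.06  0.93]
(440, 270) 0 [ 0.445 -0.26   0.   ]
(440, 270) 0.3 [ 0.454 -0.195  0.3  ]
(292, 345) 0 [0.303 0.024 0.   ]
(292, 345) 0.3 [ 0.358 -0.003  0.3  ]
[0.44785904 0.1355663  0.099     ]
[0.41427573 0.14219933 0.17241093]
t 1.3 slide [ 1.659 -4.313 -0.589] rot [ 0.146 -0.278 -0.889] F [-0.4  0.1 -0.7] gap 0.997
```

Emit:
apply_moves(
  gripper=0.3,
  increments=[
    {"slide": [0.13,-0.36,0],"rot": [0,0,-0.08]},
    {"slide": [0.13,-0.36,0],"rot": [0,0,-0.08]},
    {"slide": [0.13,-0.36,0],"rot": [0,0,-0.08]},
    {"slide": [0.13,-0.36,0],"rot": [0,0,-0.08]},
    {"slide": [0.13,-0.36,0],"rot": [0,0,-0.08]},
    {"slide": [0.13,-0.36,0],"rot": [0,0,-0.08]},
    {"slide": [0.13,-0.36,0],"rot": [0,0,-0.08]},
    {"slide": [0.13,-0.36,0],"rot": [0,0,-0.08]},
    {"slide": [0.13,-0.36,0],"rot": [0,0,-0.08]},
    {"slide": [0.13,-0.36,0],"rot": [0,0,-0.08]},
  ],
)

```text
time: 2.13
position: [0.3789, 0.2061, 0.2322]
eef_rot: [3.133, -0.003, 1.493]
wrist_force: [1.1, 0.1, 0.5]
finger_gap: 0.302
```

```bash
python3 - <<'E'
from h import *
R=Rtool(np.radians(65)); B=lidpt(0)
delta(B+R[:,2]*(.019-.10),R); s=st()
p=viewer.snapshot('side')
f=200/np.tan(np.radians(p['fov_y']/2))
for z in (0,.1,.2,.25,.3,.35):
    c=np.array(p['R'])@np.array([.32,.01,z])+p['t']; print(z,np.round([f*c[0]/c[2]+p['cx'],f*c[1]/c[2]+p['cy']]))
E
```

```text
t 2.13 slide [ 0.354 -0.639 -0.598] rot [-0.041 -0.283 -0.078] F [1.1 0.1 0.5] gap 0.302
time 2.133
q [ 4.720e-01  1.280e-01  2.042e+00 -2.000e-03  9.620e-01  5.510e-01]
position [0.379 0.206 0.232]
eef_rot [ 3.133e+00 -3.000e-03  1.493e+00]
wrist_force [1.051 0.109 0.475]
finger_gap 0.302
0 [414. 256.]
0.1 [422. 235.]
0.2 [432. 211.]
0.25 [437. 197.]
0.3 [444. 181.]
0.35 [451. 164.]
```

Emit:
apply_moves(
  increments=[
    {"slide": [0.09,-0.16,-0.1],"rot": [-0.01,-0.07,-0.02]},
    {"slide": [0.09,-0.16,-0.1],"rot": [-0.01,-0.07,-0.02]},
    {"slide": [0.09,-0.16,-0.1],"rot": [-0.01,-0.07,-0.02]},
    {"slide": [0.09,-0.16,-0.1],"rot": [-0.01,-0.07,-0.02]},
    {"slide": [0,0,0],"rot": [0,0,0]},
  ],
)

```text
time: 2.6
position: [0.4185, 0.1344, 0.1966]
eef_rot: [2.722, -0.006, 1.354]
wrist_force: [-0.4, 0.1, 0.3]
finger_gap: 0.302
```

```bash
python3 - <<'E'
from h import *
R=Rtool(np.radians(65)); B=lidpt(0)
delta(B+R[:,2]*(.019-.10),R); s=st()
p=viewer.snapshot('wrist'); save(p,'wrist1')
for n in ['case','lid_hinge','lid_handle']:
    for d in viewer.pinpoint(p,n)[:2]: print(n,round(d['p'],2),np.round(world(p,d['xyz'],s),3))
p=viewer.snapshot('side'); save(p,'side1')
for n in ['lid_handle']:
    for d in viewer.pinpoint(p,n)[:2]: print(n,round(d['p'],2),np.round(world(p,d['xyz'],s),3))
E
```

```text
t 2.6 slide [-0.042  0.078 -0.242] rot [-0.006 -0.01   0.015] F [-0.4  0.1  0.3] gap 0.302
time 2.6
q [ 0.455  0.098  2.271 -0.55   0.498  1.124]
position [0.418 0.134 0.197]
eef_rot [ 2.722 -0.006  1.354]
wrist_force [-0.376  0.096  0.349]
finger_gap 0.302
case 0.63 [0.581 0.11  0.003]
lid_hinge 0.81 [0.676 0.09  0.089]
lid_handle 0.66 [0.448 0.141 0.101]
lid_handle 0.71 [0.448 0.135 0.095]
lid_handle 0.23 [ 0.47  -0.033 -0.001]
```

View pics/wrist1.png

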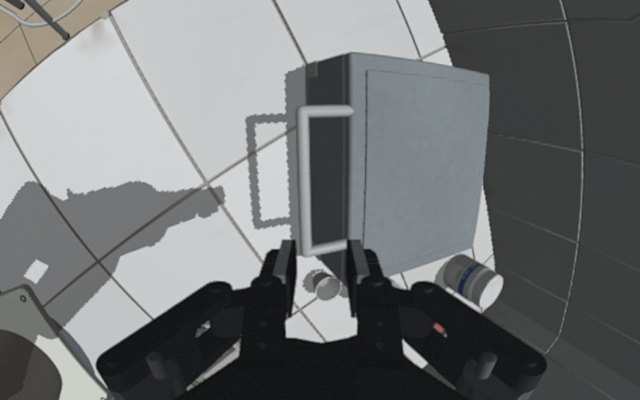

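View pics/side1.png

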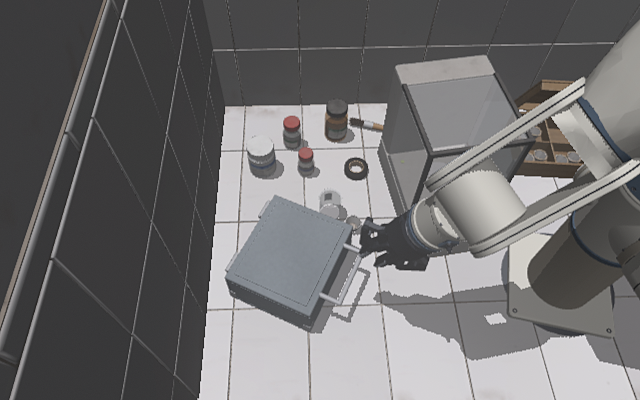

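```bash
cat > fk.py <<'E'
import numpy as np, json
from scipy.spatial.transform import Rotation as Rn
from scipy.optimize import least_squares
Rz=lambda a:Rn.from_euler('z',a).as_matrix(); Ry=lambda a:Rn.from_euler('y',a).as_matrix()
def fk(q,k,full=False):
    h,d0,L1,e,L2,Lt,lat=k
    R=Rz(q[0]); p=R@np.array([d0,lat,h]); sh=p
    R=R@Ry(q[1]); p=p+R@[0,0,L1]; el=p
    R=R@Ry(q[2]); p=p+R@[e,0,L2]; w=p
    R=R@Rz(q[3])@Ry(q[4])@Rz(q[5]); t=p+R@[0,0,Lt]
    return (t,R,el,w) if full else (t,R)
S=[([1.143,0.424,1.631,0,1.089,-.019],[.248,.573,.231],[-3.14,0,2.733]),
([.472,.128,2.042,-.002,.962,.551],[.3789,.2061,.2322],[3.133,-.003,1.493]),
([.455,.098,2.271,-.55,.498,1.124],[.4185,.1344,.1966],[2.722,-.006,1.354])]
E
python3 - <<'E'
from fk import *
for q,p,e in S:
    R=Rn.from_euler('xyz',e).as_matrix(); M=fk(q,[0]*7)[1]
    print(np.round(M.T@R,2).tolist())
f=lambda k:np.concatenate([fk(q,k)[0]-p for q,p,e in S])
r=least_squares(f,[.2,0,.45,0,.4,.25,0]); print(np.round(r.x,3),r.cost,np.round(r.fun,4))
E
```

```text
[[0.0, -1.0, -0.0], [1.0, 0.0, -0.0], [0.0, -0.0, 1.0]]
[[0.0, -1.0, 0.0], [1.0, 0.0, -0.0], [0.0, 0.0, 1.0]]
[[0.0, -1.0, -0.0], [1.0, 0.0, 0.0], [-0.0, -0.0, 1.0]]
[ 0.312 -0.002  0.564  0.076  0.487  0.302  0.012] 2.2325771078466486e-07 [ 0.     -0.0001 -0.0003  0.0001  0.0003  0.0005 -0.     -0.0002 -0.0002]
```

```bash
cat >> fk.py <<'E'
K=np.array([ 0.312,-0.002,0.564,0.076,0.487,0.302,0.012])
F=np.array([[0,-1,0],[1,0,0],[0,0,1.]])
lo=np.array([-3,-.9,.09,-1.31,.11,-2.54]);hi=np.array([3,2.11,2.58,4.45,2.69,2.54])
def ik(P,R,q0,k=K):
    def f(q):
        t,M=fk(q,k); return np.r_[(t-P)*5,Rn.from_matrix(R@(M@F).T).as_rotvec()]
    r=least_squares(f,np.clip(q0,lo+1e-3,hi-1e-3),bounds=(lo,hi)); return r.x,np.linalg.norm(r.fun)
E
python3 - <<'E'
from fk import *
from h import *
def Rt(a,az,roll=0):
    e=np.array([np.cos(az),np.sin(az),0]); z=np.cos(a)*e-np.sin(a)*ez; y=np.sin(a)*e+np.cos(a)*ez
    R=np.c_[np.cross(y,z),y,z]; return R@Rz(roll)
q=[.455,.098,2.271,-.55,.498,1.124]
print('lift')
for a in (65,):
  for th in (0,.3,.6,.9,1.2):
    R=Rt(np.radians(a),yaw); q,e=ik(lidpt(th)+.019*R[:,2],R,q); print(th,np.round(q,2),round(e,4))
qe=q
print('push'); kn=H-.04*ex-.066*ey+.045*ez
for az in (-.5,-.35,-.195,-.05,.06,.2):
  for a in (30,40,50):
    R=Rt(np.radians(a),az)
    best=min((ik(kn,R,q0) for q0 in (qe,[.3,.3,2,-1,.5,1],[.3,.3,2,3,.5,-1],[.3,.3,2,4.2,.5,-2],[.3,.3,2.2,1,.5,0])),key=lambda x:x[1])
    t,M,el,w=fk(best[0],K,True)
    print(az,a,np.round(best[0],2),round(best[1],4),'w',np.round(w,2),'el',np.round(el,2))
E
```

```text
lift
0 [ 0.42  0.42  2.28 -1.26  0.26  1.82] 0.0
0.3 [ 0.4   0.26  2.23 -0.72  0.36  1.23] 0.0
0.6 [ 0.35  0.17  2.14 -0.47  0.5   0.93] 0.0
0.9 [ 0.3   0.15  2.01 -0.35  0.61  0.74] 0.0
1.2 [ 0.24  0.19  1.88 -0.28  0.69  0.62] 0.0
push
-0.5 30 [ 0.36  0.52  1.99 -1.31  0.71  2.03] 0.3405 w [0.47 0.19 0.37] el [0.26 0.11 0.8 ]
-0.5 40 [ 0.3   0.49  2.02 -1.31  0.57  1.96] 0.1946 w [0.47 0.16 0.37] el [0.25 0.09 0.81]
-0.5 50 [ 0.25  0.47  2.04 -1.31  0.46  1.92] 0.0439 w [0.46 0.13 0.38] el [0.24 0.07 0.82]
-0.35 30 [ 0.27  0.46  2.03 -1.31  0.51  1.83] 0.3957 w [0.46 0.14 0.39] el [0.23 0.08 0.82]
-0.35 40 [ 0.23  0.44  2.05 -1.31  0.41  1.78] 0.2365 w [0.46 0.12 0.39] el [0.23 0.07 0.82]
-0.35 50 [ 0.19  0.44  2.06 -1.31  0.34  1.75] 0.0752 w [0.46 0.1  0.39] el [0.23 0.06 0.82]
-0.195 30 [-0.06  0.46  2.2   2.67  0.38 -2.54] 0.3808 w [ 0.41 -0.01  0.35] el [ 0.25 -0.    0.82]
-0.195 40 [ 0.14  0.41  2.07 -1.31  0.22  1.58] 0.2572 w [0.45 0.07 0.4 ] el [0.22 0.04 0.83]
-0.195 50 [ 0.13  0.43  2.08 -1.31  0.19  1.57] 0.0904 w [0.45 0.07 0.39] el [0.23 0.04 0.83]
-0.05 30 [-0.09  0.47  2.2   2.53  0.44 -2.54] 0.3177 w [ 0.4  -0.03  0.35] el [ 0.25 -0.01  0.82]
-0.05 40 [-0.04  0.44  2.17  2.56  0.25 -2.54] 0.2023 w [ 0.42 -0.    0.36] el [0.24 0.   0.82]
-0.05 50 [ 0.09  0.42  2.09 -1.31  0.11  1.42] 0.0955 w [0.45 0.05 0.39] el [0.23 0.03 0.83]
0.06 30 [-0.12  0.48  2.2   2.42  0.49 -2.54] 0.2742 w [ 0.4  -0.04  0.34] el [ 0.26 -0.02  0.81]
0.06 40 [-0.06  0.45  2.17  2.45  0.31 -2.54] 0.157 w [ 0.42 -0.01  0.36] el [ 0.24 -0.    0.82]
0.06 50 [ 0.    0.43  2.13  2.49  0.11 -2.54] 0.0432 w [0.44 0.01 0.38] el [0.23 0.01 0.82]
0.2 30 [-0.17  0.5   2.2   2.27  0.56 -2.54] 0.2241 w [ 0.41 -0.06  0.33] el [ 0.27 -0.03  0.81]
0.2 40 [-0.1   0.47  2.18  2.31  0.39 -2.54] 0.1056 w [ 0.42 -0.03  0.35] el [ 0.25 -0.01  0.82]
0.2 50 [-0.04  0.44  2.14  2.26  0.2  -2.46] 0.0 w [ 0.43 -0.    0.37] el [0.24 0.   0.82]
```

```bash
python3 - <<'E'
from fk import *
from h import *
R=Rtool(np.radians(75)); B=lidpt(0)
delta(B+R[:,2]*(.019-.07),R);delta(B+R[:,2]*(.019),R)
print(ik(B+R[:,2]*(.019),R,[.455,.098,2.271,-.55,.498,1.124]))
E
```

```text
t 2.9 slide [ 0.13   0.006 -0.511] rot [0.015 0.105 0.014] F [ 0.  -0.6  0.7] gap 0.297
t 2.9 slide [ 0.308 -0.029 -1.188] rot [0.015 0.105 0.014] F [ 0.  -0.6  0.7] gap 0.297
(array([ 0.34938042,  0.40705242,  2.19877999, -0.41683967,  0.33743232,
        0.92491797]), np.float64(5.254109005180911e-10))
```

Emit:
apply_moves(
  increments=[
    {"slide": [0.06,0,-0.25],"rot": [0.01,0.055,0.01]},
    {"slide": [0.06,0,-0.25],"rot": [0.01,0.055,0.01]},
    {"slide": [0,0,0],"rot": [0,0,0]},
  ],
)

```text
time: 3.15
position: [0.4371, 0.1411, 0.151]
eef_rot: [2.891, -0.014, 1.389]
wrist_force: [-0.3, -0.4, 0.0]
finger_gap: 0.305
```

```bash
python3 - <<'E'
from fk import *
from h import *
R=Rtool(np.radians(75)); B=lidpt(0)
delta(B+R[:,2]*(.019),R)
s=st();p=viewer.snapshot('wrist'); save(p,'wrist2')
for n in ['lid_hinge','lid_handle']:
    for d in viewer.pinpoint(p,n)[:2]: 
        w=world(p,d['xyz'],s); T=Rn.from_euler('xyz',s['eef_rot']).as_matrix().T@(w-s['position']); print(n,round(d['p'],2),np.round(w,3),'tool',np.round(T,3))
E
```

```text
t 3.15 slide [ 0.156 -0.064 -0.704] rot [-0.01  -0.005 -0.009] F [-0.3 -0.4  0. ] gap 0.305
time 3.15
q [ 0.363  0.239  2.187 -0.245  0.505  0.749]
position [0.437 0.141 0.151]
eef_rot [ 2.891 -0.014  1.389]
wrist_force [-0.335 -0.37   0.009]
finger_gap 0.305
lid_hinge 0.88 [0.676 0.09  0.09 ] tool [-0.008  0.221  0.12 ]
lid_hinge 0.73 [0.58  0.111 0.004] tool [-0.006  0.105  0.179]
lid_handle 0.81 [0.448 0.141 0.103] tool [ 0.001 -0.002  0.049]
```

View pics/wrist2.png

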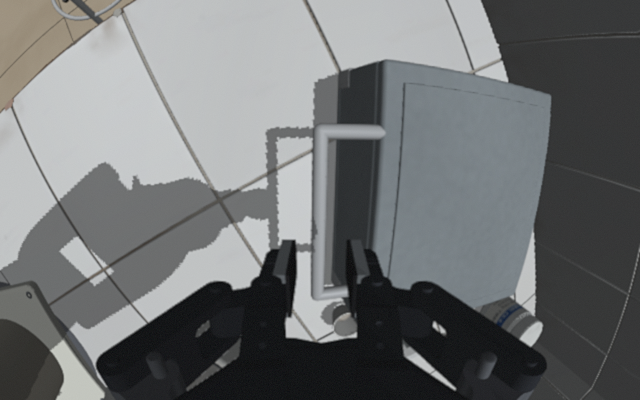

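Emit:
apply_moves(
  increments=[
    {"slide": [0.035,-0.01,-0.18]},
    {"slide": [0.035,-0.01,-0.18]},
    {"slide": [0.035,-0.01,-0.18]},
    {"slide": [0.035,-0.01,-0.14]},
    {"slide": [0,0,0]},
  ],
)

```text
schema error: expected keys slide, rot
```

```bash
python3 - <<'E'
from fk import *
from h import *
R=Rtool(np.radians(75)); B=lidpt(0)
delta(B+R[:,2]*(.019),R)
s=st();p=viewer.snapshot('wrist'); save(p,'wrist3')
for n in ['lid_handle']:
    for d in viewer.pinpoint(p,n)[:2]: 
        w=world(p,d['xyz'],s); T=Rn.from_euler('xyz',s['eef_rot']).as_matrix().T@(w-s['position']); print(n,round(d['p'],2),np.round(w,3),'tool',np.round(T,3))
E
```

```text
t 3.3 slide [ 0.175 -0.057 -0.724] rot [-0.009 -0.002 -0.008] F [-0.2  0.1 -0.4] gap 0.299
time 3.3
q [ 0.366  0.231  2.193 -0.255  0.505  0.762]
position [0.435 0.14  0.153]
eef_rot [ 2.885 -0.013  1.387]
wrist_force [-0.203  0.096 -0.397]
finger_gap 0.299
lid_handle 0.61 [0.449 0.142 0.098] tool [ 0.003 -0.001  0.057]
```

View pics/wrist3.png

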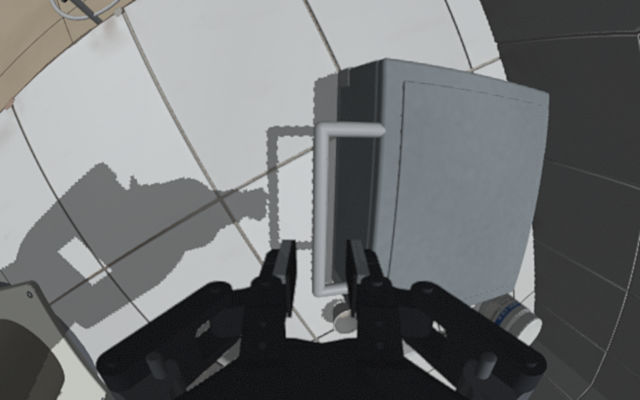

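Emit:
apply_moves(
  increments=[
    {"slide": [0.04,-0.01,-0.18],"rot": [0,0,0]},
    {"slide": [0.04,-0.01,-0.18],"rot": [0,0,0]},
    {"slide": [0.04,-0.01,-0.18],"rot": [0,0,0]},
    {"slide": [0.04,-0.01,-0.15],"rot": [0,0,0]},
    {"slide": [0,0,0],"rot": [0,0,0]},
  ],
)

```text
time: 3.82
position: [0.4512, 0.1392, 0.0893]
eef_rot: [2.871, -0.02, 1.393]
wrist_force: [-0.8, 0.1, 0.2]
finger_gap: 0.297
```

```bash
python3 - <<'E'
from fk import *
from h import *
R=Rtool(np.radians(75)); B=lidpt(0)
delta(B+R[:,2]*(.019),R)
s=st();p=viewer.snapshot('wrist'); save(p,'wrist4')
for n in ['lid_handle']:
    for d in viewer.pinpoint(p,n)[:2]: 
        w=world(p,d['xyz'],s); T=Rn.from_euler('xyz',s['eef_rot']).as_matrix().T@(w-s['position']); print(n,round(d['p'],2),np.round(w,3),'tool',np.round(T,3))
E
```

```text
t 3.82 slide [ 0.015 -0.046 -0.087] rot [-0.012  0.008 -0.011] F [-0.8  0.1  0.2] gap 0.297
time 3.817
q [ 0.35   0.388  2.206 -0.381  0.324  0.878]
position [0.451 0.139 0.089]
eef_rot [ 2.871 -0.02   1.393]
wrist_force [-0.842  0.138  0.153]
finger_gap 0.297
lid_handle 0.71 [0.447 0.139 0.099] tool [-0.001 -0.001 -0.01 ]
```

View pics/wrist4.png

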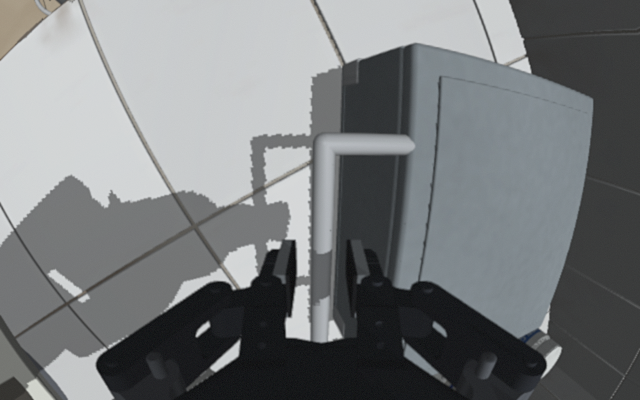

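Emit:
apply_moves(
  increments=[
    {"slide": [0.02,-0.01,-0.09],"rot": [0,0,0]},
    {"slide": [0,0,0],"rot": [0,0,0]},
  ],
)

```text
time: 4.08
position: [0.4543, 0.1392, 0.0839]
eef_rot: [2.866, -0.022, 1.394]
wrist_force: [0.1, 0.1, -0.4]
finger_gap: 0.301
```

Emit:
apply_moves(
  gripper=0,
  increments=[
    {"slide": [0,0,0],"rot": [0,0,0]},
    {"slide": [0,0,0],"rot": [0,0,0]},
    {"slide": [0,0,0],"rot": [0,0,0]},
    {"slide": [0,0,0],"rot": [0,0,0]},
    {"slide": [0,0,0],"rot": [0,0,0]},
  ],
)

```text
time: 4.5
position: [0.4529, 0.1396, 0.0853]
eef_rot: [2.866, -0.024, 1.391]
wrist_force: [-0.5, 1.0, -3.2]
finger_gap: 0.091
```

```bash
python3 - <<'E'
from fk import *
from h import *
s=st()
R=Rn.from_euler('xyz',s['eef_rot']).as_matrix()
G=s['position']-.019*R[:,2]; print('grip',np.round(G,3),np.round(lidpt(0),3))
pr=G
for th in np.arange(.15,1.21,.15):
    n=G+lidpt(th)-lidpt(0); print(round(th,2),np.round((n-pr)/.1,3)); pr=n
E
```

```text
time 4.5
q [ 0.349  0.398  2.208 -0.4    0.307  0.9  ]
position [0.453 0.14  0.085]
eef_rot [ 2.866 -0.024  1.391]
wrist_force [-0.498  0.993 -3.247]
finger_gap 0.091
grip [0.448 0.14  0.104] [0.448 0.136 0.099]
0.15 [ 0.036 -0.007  0.343]
0.3 [ 0.085 -0.017  0.334]
0.45 [ 0.133 -0.026  0.317]
0.6 [ 0.178 -0.035  0.293]
0.75 [ 0.219 -0.043  0.263]
0.9 [ 0.255 -0.05   0.226]
1.05 [ 0.286 -0.056  0.185]
1.2 [ 0.31  -0.061  0.139]
```

Emit:
apply_moves(
  increments=[
    {"slide": [0.01,0,0.17],"rot": [0,0,0]},
    {"slide": [0.02,-0.01,0.17],"rot": [0,0,0]},
    {"slide": [0.035,-0.01,0.17],"rot": [0,0,0]},
    {"slide": [0.05,-0.01,0.17],"rot": [0,0,0]},
  ],
)

```text
time: 4.83
position: [0.4646, 0.1373, 0.1535]
eef_rot: [2.868, -0.025, 1.391]
wrist_force: [10.0, -5.8, -7.7]
finger_gap: 0.096
```

```bash
cat >> h.py <<'E'
G0=np.array([.448,.140,.104])
def lift():
    s=sensors.get_state(); R=Rn.from_euler('xyz',s['eef_rot']).as_matrix()
    g=s['position']-.019*R[:,2]; 
    r=g-H; x=r@ex; z=r[2]; rad=np.hypot(x,z); th=np.arctan2(z,-x)-np.arctan2(.007,.23)
    print('t',round(s['time'],2),'th',round(th,3),'rad',round(rad,4),'y',round(r@ey,3),'a',np.round(np.degrees(np.arcsin(-R[2,2])),1),'F',np.round(s['wrist_force'],1),'M',np.round(s['wrist_torque'],2),'gap',round(s['finger_gap'],3),'q',np.round(s['q'],2))
    return g
def go(t2):
    g=lift(); print('to',t2,'tot slide',np.round((lidpt(t2)+ey*.004-g)/.1,3))
E
python3 -c "
from h import *
go(.3);go(.45);go(.6);p=viewer.snapshot('side');save(p,'side2')"
```

```text
t 4.83 th 0.319 rad 0.2331 y 0.004 a 74.3 F [10.  -5.8 -7.7] M [-0.91 -0.79 -0.38] gap 0.096 q [ 0.33  0.26  2.15 -0.24  0.49  0.71]
to 0.3 tot slide [ 0.012 -0.007 -0.051]
t 4.83 th 0.319 rad 0.2331 y 0.004 a 74.3 F [10.  -5.8 -7.7] M [-0.91 -0.79 -0.38] gap 0.096 q [ 0.33  0.26  2.15 -0.24  0.49  0.71]
to 0.45 tot slide [ 0.146 -0.033  0.266]
t 4.83 th 0.319 rad 0.2331 y 0.004 a 74.3 F [10.  -5.8 -7.7] M [-0.91 -0.79 -0.38] gap 0.096 q [ 0.33  0.26  2.15 -0.24  0.49  0.71]
to 0.6 tot slide [ 0.324 -0.068  0.559]
```

View pics/side2.png

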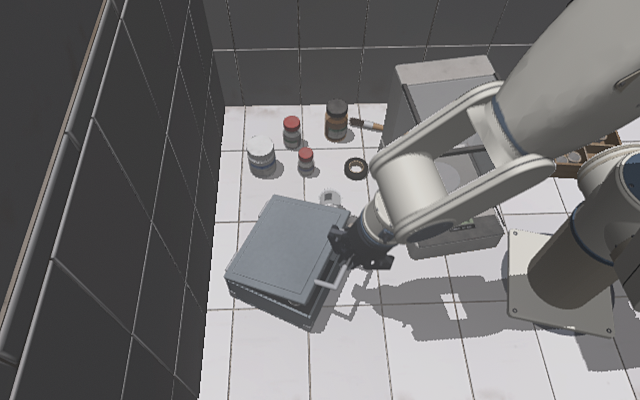

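Emit:
apply_moves(
  increments=[
    {"slide": [0.075,-0.015,0.15],"rot": [0,0,0]},
    {"slide": [0.08,-0.015,0.15],"rot": [0,0,0]},
    {"slide": [0.09,-0.02,0.145],"rot": [0,0,0]},
    {"slide": [0.1,-0.02,0.14],"rot": [0,0,0]},
  ],
)

```text
time: 5.22
position: [0.4943, 0.1308, 0.2141]
eef_rot: [2.878, -0.026, 1.388]
wrist_force: [4.1, -1.6, -8.4]
finger_gap: 0.09
```

```bash
python3 -c "
from h import *
go(.75);go(.9);go(1.05)"
```

```text
t 5.22 th 0.61 rad 0.235 y 0.004 a 74.8 F [ 4.1 -1.6 -8.4] M [-0.04 -0.14 -0.29] gap 0.09 q [ 0.29  0.19  2.05 -0.16  0.66  0.59]
to 0.75 tot slide [ 0.245 -0.047  0.215]
t 5.22 th 0.61 rad 0.235 y 0.004 a 74.8 F [ 4.1 -1.6 -8.4] M [-0.04 -0.14 -0.29] gap 0.09 q [ 0.29  0.19  2.05 -0.16  0.66  0.59]
to 0.9 tot slide [ 0.5   -0.097  0.441]
t 5.22 th 0.61 rad 0.235 y 0.004 a 74.8 F [ 4.1 -1.6 -8.4] M [-0.04 -0.14 -0.29] gap 0.09 q [ 0.29  0.19  2.05 -0.16  0.66  0.59]
to 1.05 tot slide [ 0.786 -0.153  0.626]
```

Emit:
apply_moves(
  increments=[
    {"slide": [0.12,-0.025,0.115],"rot": [0,0,0]},
    {"slide": [0.125,-0.025,0.11],"rot": [0,0,0]},
    {"slide": [0.13,-0.025,0.11],"rot": [0,0,0]},
    {"slide": [0.13,-0.025,0.105],"rot": [0,0,0]},
  ],
)

```text
time: 5.55
position: [0.5354, 0.1216, 0.2583]
eef_rot: [2.899, -0.024, 1.386]
wrist_force: [0.9, 0.8, -5.8]
finger_gap: 0.091
```

```bash
python3 -c "
from h import *
go(1.05);go(1.12);go(1.18)
p=viewer.snapshot('side');save(p,'side3')"
```

```text
t 5.55 th 0.872 rad 0.2355 y 0.003 a 76.0 F [ 0.9  0.8 -5.8] M [ 0.1   0.39 -0.29] gap 0.091 q [ 0.25  0.19  1.92 -0.11  0.8   0.5 ]
to 1.05 tot slide [ 0.372 -0.061  0.182]
t 5.55 th 0.872 rad 0.2355 y 0.003 a 76.0 F [ 0.9  0.8 -5.8] M [ 0.1   0.39 -0.29] gap 0.091 q [ 0.25  0.19  1.92 -0.11  0.8   0.5 ]
to 1.12 tot slide [ 0.514 -0.089  0.253]
t 5.55 th 0.872 rad 0.2355 y 0.003 a 76.0 F [ 0.9  0.8 -5.8] M [ 0.1   0.39 -0.29] gap 0.091 q [ 0.25  0.19  1.92 -0.11  0.8   0.5 ]
to 1.18 tot slide [ 0.639 -0.113  0.305]
```

View pics/side3.png

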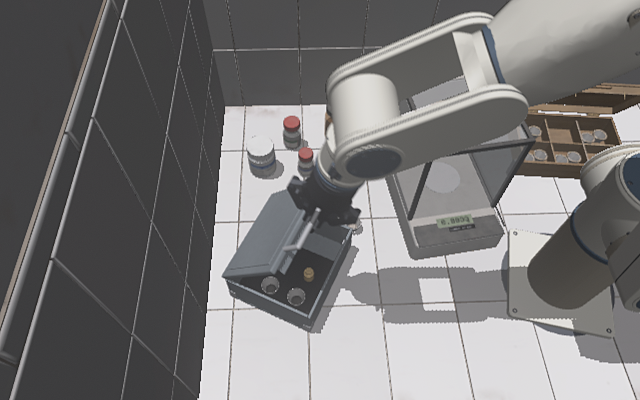

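Emit:
apply_moves(
  increments=[
    {"slide": [0.14,-0.025,0.085],"rot": [0,0,0]},
    {"slide": [0.14,-0.025,0.08],"rot": [0,0,0]},
    {"slide": [0.11,-0.02,0.055],"rot": [0,0,0]},
    {"slide": [0.08,-0.015,0.04],"rot": [0,0,0]},
    {"slide": [0,0,0],"rot": [0,0,0]},
  ],
)

```text
time: 6.02
position: [0.5812, 0.1115, 0.2876]
eef_rot: [2.905, -0.021, 1.383]
wrist_force: [0.8, 1.4, -0.9]
finger_gap: 0.088
```

```bash
python3 -c "
from h import *
go(1.15);go(1.2);go(1.22)
s=sensors.get_state()
p=viewer.snapshot('wrist');save(p,'wrist5')
for c in ['wrist','side','top']:
  p=viewer.snapshot(c)
  for n in ['lid_handle','stay_knob','lid_hinge']:
    for d in viewer.pinpoint(p,n)[:1]:
        w=world(p,d['xyz'],s);print(c,n,round(d['p'],2),np.round(w,3),np.round([(w-H)@ex,(w-H)@ey,w[2]-.092],3))
"
```

```text
t 6.02 th 1.107 rad 0.2358 y 0.002 a 76.4 F [ 0.8  1.4 -0.9] M [ 0.3   0.15 -0.13] gap 0.088 q [ 0.21  0.22  1.81 -0.09  0.89  0.44]
to 1.15 tot slide [ 0.117 -0.001 -0.012]
t 6.02 th 1.107 rad 0.2358 y 0.002 a 76.4 F [ 0.8  1.4 -0.9] M [ 0.3   0.15 -0.13] gap 0.088 q [ 0.21  0.22  1.81 -0.09  0.89  0.44]
to 1.2 tot slide [ 0.222 -0.021  0.029]
t 6.02 th 1.107 rad 0.2358 y 0.002 a 76.4 F [ 0.8  1.4 -0.9] M [ 0.3   0.15 -0.13] gap 0.088 q [ 0.21  0.22  1.81 -0.09  0.89  0.44]
to 1.22 tot slide [ 0.265 -0.03   0.044]
wrist lid_handle 0.65 [0.58  0.114 0.301] [-0.097  0.005  0.209]
wrist stay_knob 0.45 [0.579 0.047 0.134] [-0.085 -0.061  0.042]
wrist lid_hinge 0.69 [0.68  0.092 0.09 ] [ 0.006  0.002 -0.002]
side lid_handle 0.81 [0.577 0.111 0.296] [-0.099  0.001  0.204]
side stay_knob 0.44 [0.572 0.043 0.132] [-0.09  -0.067  0.04 ]
side lid_hinge 0.58 [0.673 0.093 0.09 ] [-0.001  0.002 -0.002]
top lid_handle 0.64 [0.577 0.111 0.298] [-0.099  0.001  0.206]
top stay_knob 0.77 [0.573 0.043 0.137] [-0.089 -0.067  0.045]
top lid_hinge 0.57 [0.677 0.093 0.092] [0.003 0.003 0.   ]
```

View pics/wrist5.png

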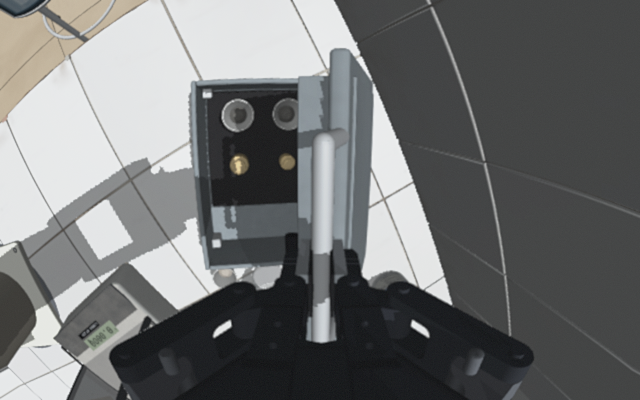

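Emit:
apply_moves(
  increments=[
    {"slide": [0.08,-0.015,0.035],"rot": [0,0,0]},
    {"slide": [0.08,-0.015,0.033],"rot": [0,0,0]},
    {"slide": [0.07,-0.015,0.03],"rot": [0,0,0]},
    {"slide": [0,0,0],"rot": [0,0,0]},
  ],
)

```text
time: 7.0
position: [0.6019, 0.1073, 0.2966]
eef_rot: [2.911, -0.02, 1.384]
wrist_force: [-2.2, 0.7, 7.7]
finger_gap: 0.083
```

```bash
python3 -c "
from h import *
go(1.2)
s=sensors.get_state()
for c in ['wrist','side','top']:
  p=viewer.snapshot(c);save(p,c+'6')
  for n in ['lid_handle','stay_knob','lid_hinge']:
    for d in viewer.pinpoint(p,n)[:1]:
        w=world(p,d['xyz'],s);print(c,n,round(d['p'],2),np.round(w,3),np.round([(w-H)@ex,(w-H)@ey,w[2]-.092],3))
"
```

```text
t 7.0 th 1.205 rad 0.2363 y 0.002 a 76.8 F [-2.2  0.7  7.7] M [-0.04  0.29 -0.18] gap 0.083 q [ 0.19  0.24  1.75 -0.08  0.93  0.42]
to 1.2 tot slide [ 0.014  0.021 -0.062]
wrist lid_handle 0.71 [0.677 0.091 0.088] [ 0.004  0.001 -0.004]
wrist stay_knob 0.7 [0.593 0.041 0.14 ] [-0.069 -0.065  0.048]
wrist lid_hinge 0.88 [0.674 0.09  0.091] [ 0.001 -0.001 -0.001]
side lid_handle 0.6 [0.6   0.107 0.305] [-0.075  0.001  0.213]
side stay_knob 0.58 [0.594 0.039 0.137] [-0.068 -0.066  0.045]
side lid_hinge 0.96 [0.674 0.092 0.091] [ 0.     0.001 -0.001]
top lid_handle 0.86 [0.599 0.107 0.31 ] [-0.077  0.001  0.218]
top stay_knob 0.8 [0.589 0.039 0.138] [-0.073 -0.068  0.046]
top lid_hinge 0.93 [0.674 0.091 0.091] [ 0.001 -0.    -0.001]
```

View pics/side6.png

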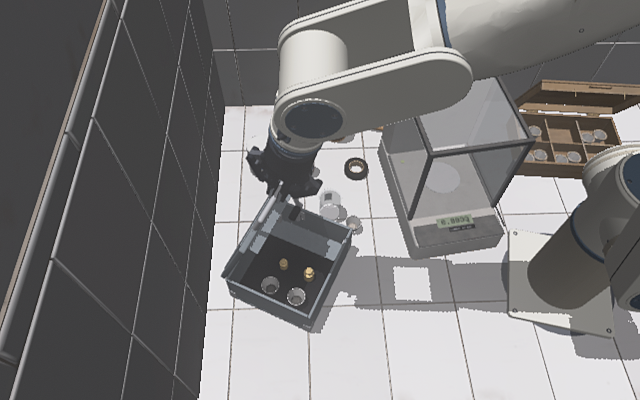

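View pics/top6.png

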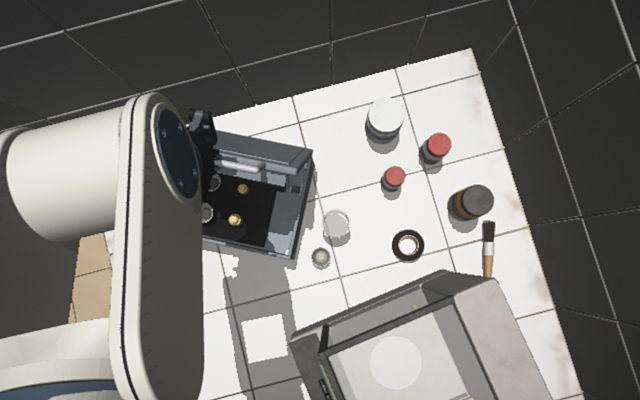

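Emit:
apply_moves(
  gripper=0.35,
  increments=[
    {"slide": [0,0,0],"rot": [0,0,0]},
    {"slide": [0,0,0],"rot": [0,0,0]},
    {"slide": [0,0,0],"rot": [0,0,0]},
    {"slide": [0,0,0],"rot": [0,0,0]},
  ],
)

```text
time: 7.93
position: [0.6003, 0.1074, 0.2948]
eef_rot: [2.913, -0.019, 1.385]
wrist_force: [-0.6, 0.2, -0.1]
finger_gap: 0.353
```

```bash
python3 -c "
from h import *
go(1.2)
s=sensors.get_state()
R=Rn.from_euler('xyz',s['eef_rot']).as_matrix(); print(-R[:,2])
for c in ['side','top']:
  p=viewer.snapshot(c)
  for n in ['lid_handle','stay_knob']:
    for d in viewer.pinpoint(p,n)[:1]:
        w=world(p,d['xyz'],s);print(c,n,round(d['p'],2),np.round(w,3),np.round([(w-H)@ex,(w-H)@ey,w[2]-.092],3), R.T@(w-s['position']))
"
```

```text
t 7.93 th 1.196 rad 0.2351 y 0.002 a 76.8 F [-0.6  0.2 -0.1] M [0.01 0.12 0.02] gap 0.353 q [ 0.19  0.24  1.76 -0.08  0.93  0.42]
to 1.2 tot slide [ 0.029  0.019 -0.044]
[-0.22657749  0.02374573  0.97370364]
side lid_handle 0.92 [0.598 0.105 0.306] [-0.077 -0.001  0.214] [-0.00287063  0.00042039 -0.01165687]
side stay_knob 0.58 [0.589 0.04  0.137] [-0.073 -0.066  0.045] [-0.07139145 -0.03463818  0.15224695]
top lid_handle 0.69 [0.598 0.102 0.308] [-0.076 -0.003  0.216] [-0.00513325  0.00222338 -0.01365192]
top stay_knob 0.59 [0.589 0.041 0.14 ] [-0.073 -0.066  0.048] [-0.07059278 -0.03391651  0.14933154]
```

Emit:
apply_moves(
  increments=[
    {"slide": [-0.06,0.005,0.28],"rot": [0,0,0]},
    {"slide": [-0.07,0.005,0.28],"rot": [0,0,0]},
    {"slide": [-0.08,0.01,0.28],"rot": [0,0,0]},
    {"slide": [-0.2,0.03,0.2],"rot": [0,0,0]},
    {"slide": [-0.35,0.05,0],"rot": [0,0,0]},
    {"slide": [-0.35,0.05,0],"rot": [0,0,0]},
    {"slide": [-0.35,0.05,0],"rot": [0,0,0]},
    {"slide": [0,0,0],"rot": [0,0,0]},
  ],
)

```text
time: 8.9
position: [0.4492, 0.1269, 0.4021]
eef_rot: [2.914, -0.02, 1.382]
wrist_force: [0.7, -0.3, -0.4]
finger_gap: 0.351
```

```bash
cat > samp.txt <<'E'
E
python3 - <<'E'
from fk import *
from h import *
s=st()
for q,p in [(s['q'],s['position'])]:
    print(np.round(fk(q,K)[0]-p,4), np.round(s['q'],4).tolist(),np.round(s['position'],4).tolist())
p=viewer.snapshot('wrist'); print(np.round(p['tool_from_camera'],3))
for c in ['side','top']:
  p=viewer.snapshot(c);save(p,c+'7')
  for n in ['lid_handle','stay_knob']:
    for d in viewer.pinpoint(p,n)[:1]:
        w=world(p,d['xyz'],s);print(c,n,round(d['p'],2),np.round(w,3),np.round([(w-H)@ex,(w-H)@ey,w[2]-.092],3))
E
```

```text
time 8.9
q [ 0.308 -0.096  1.878 -0.1    1.151  0.53 ]
position [0.449 0.127 0.402]
eef_rot [ 2.914 -0.02   1.382]
wrist_force [ 0.718 -0.333 -0.397]
finger_gap 0.351
[0.0005 0.0002 0.0005] [0.3084, -0.0957, 1.8781, -0.0996, 1.151, 0.5303] [0.4492, 0.1269, 0.4021]
[[ 0.001 -0.954 -0.299  0.076]
 [ 1.     0.001 -0.     0.001]
 [ 0.001 -0.299  0.954 -0.143]
 [ 0.     0.     0.     1.   ]]
side lid_handle 0.7 [0.6   0.104 0.304] [-0.075 -0.002  0.212]
side stay_knob 0.64 [ 0.53  -0.057 -0.001] [-0.112 -0.173 -0.093]
top lid_handle 0.85 [0.599 0.104 0.308] [-0.076 -0.001  0.216]
top stay_knob 0.63 [0.586 0.04  0.137] [-0.076 -0.067  0.045]
```

View pics/side7.png

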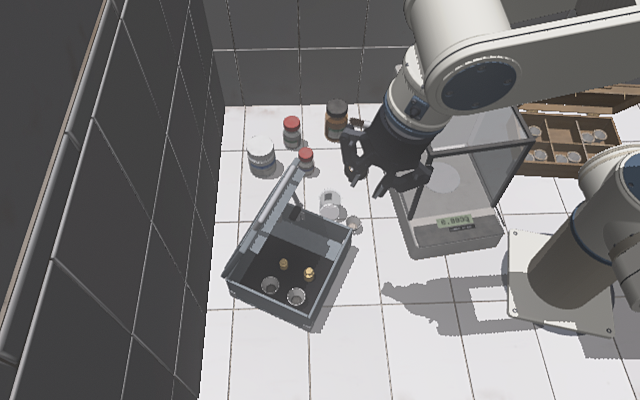

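```bash
python3 - <<'E'
from fk import *
from h import *
def Rt(a,az,roll=0):
    e=np.array([np.cos(az),np.sin(az),0]); z=np.cos(a)*e-np.sin(a)*ez; y=np.sin(a)*e+np.cos(a)*ez
    return np.c_[np.cross(y,z),y,z]@Rz(roll)
for az in (-.35,-.195,-.05,.05):
 for a in (33,40,45):
  for roll in (0,np.pi):
   for dx in (-.15,-.036):
    P=H+dx*ex-.066*ey+.045*ez + (0.0 if dx>-.1 else .03)*ez
    R=Rt(np.radians(a),az,roll)
    q,e=min((ik(P,R,q0) for q0 in ([.1,.4,2.2,3.,.4,.5],[.1,.4,2.2,3.,.4,-.8],[.1,.4,2.2,2.2,.4,1.5],[.1,.4,2.2,4,.4,-.5],[.1,.4,2.2,3.6,.4,-2])),key=lambda x:x[1])
    t,M,el,w=fk(q,K,True)
    if e<.01: print(az,a,round(roll,1),dx,np.round(q,2),round(e,4),'w',np.round(w,2))
E
```

```text
-0.35 33 3.1 -0.15 [ 0.44  0.45  2.4   4.11  0.81 -0.28] 0.0 w [0.28 0.14 0.33]
-0.35 33 3.1 -0.036 [ 0.27  0.58  2.21  3.97  0.72 -0.31] 0.0 w [0.39 0.12 0.3 ]
-0.35 40 3.1 -0.15 [ 0.39  0.37  2.36  4.24  0.62 -0.48] 0.0 w [0.3  0.13 0.36]
-0.35 40 3.1 -0.036 [ 0.24  0.52  2.17  4.12  0.54 -0.5 ] 0.0 w [0.41 0.11 0.33]
-0.35 45 0 -0.15 [0.35 0.32 2.33 4.4  0.5  2.46] 0.0 w [0.31 0.13 0.38]
-0.35 45 0 -0.036 [0.22 0.49 2.13 4.3  0.43 2.44] 0.0 w [0.42 0.11 0.35]
-0.35 45 3.1 -0.15 [ 0.35  0.32  2.33  4.4   0.5  -0.68] 0.0 w [0.31 0.13 0.38]
-0.35 45 3.1 -0.036 [ 0.22  0.49  2.13  4.3   0.43 -0.7 ] 0.0 w [0.42 0.11 0.35]
-0.195 33 3.1 -0.15 [ 0.33  0.44  2.45  3.78  0.79 -0.18] 0.0 w [0.27 0.1  0.33]
-0.195 33 3.1 -0.036 [ 0.18  0.57  2.25  3.64  0.7  -0.18] 0.0 w [0.38 0.08 0.3 ]
-0.195 40 3.1 -0.15 [ 0.3   0.35  2.41  3.89  0.56 -0.34] 0.0 w [0.29 0.1  0.36]
-0.195 40 3.1 -0.036 [ 0.16  0.51  2.2   3.75  0.49 -0.32] 0.0 w [0.4  0.08 0.33]
-0.195 45 3.1 -0.15 [ 0.27  0.31  2.37  4.05  0.41 -0.53] 0.0 w [0.3  0.1  0.38]
-0.195 45 3.1 -0.036 [ 0.15  0.47  2.17  3.92  0.35 -0.5 ] 0.0 w 
[... 258 characters left out ...]
-0.05 40 3.1 -0.036 [ 0.08  0.5   2.22  3.37  0.46 -0.12] 0.0 w [0.39 0.04 0.33]
-0.05 45 3.1 -0.15 [ 0.18  0.3   2.39  3.62  0.36 -0.29] 0.0 w [0.3  0.07 0.38]
-0.05 45 3.1 -0.036 [ 0.08  0.47  2.18  3.45  0.3  -0.2 ] 0.0 w [0.41 0.04 0.35]
0.05 33 3.1 -0.15 [ 0.12  0.43  2.49  3.22  0.78 -0.02] 0.0 w [0.26 0.04 0.33]
0.05 33 3.1 -0.036 [0.02 0.56 2.27 3.11 0.69 0.01] 0.0 w [0.37 0.02 0.3 ]
0.05 40 3.1 -0.15 [ 0.11  0.34  2.44  3.24  0.52 -0.04] 0.0 w [0.28 0.04 0.36]
0.05 40 3.1 -0.036 [0.02 0.5  2.23 3.1  0.46 0.02] 0.0 w [0.39 0.02 0.33]
0.05 45 3.1 -0.15 [ 0.11  0.29  2.4   3.27  0.34 -0.08] 0.0 w [0.3  0.04 0.38]
0.05 45 3.1 -0.036 [0.03 0.46 2.19 3.08 0.3  0.04] 0.0 w [0.41 0.02 0.35]
```

```bash
python3 - <<'E'
from h import *
for c,pts in [('side',[(430,153),(532,140),(398,67)]),('top',[(292,345),(325,330),(440,270)])]:
    p=viewer.snapshot(c); f=200/np.tan(np.radians(p['fov_y']/2)); R=np.array(p['R']); C=-R.T@np.array(p['t'])
    for u,v in pts:
        d=R.T@np.array([(u-p['cx'])/f,(v-p['cy'])/f,1]); 
        print(c,(u,v),[np.round((C+d*(z-C[2])/d[2])[:2],3).tolist() for z in (.2,.25,.3,.35)])
E
```

```text
side (430, 153) [[0.337, -0.131], [0.343, -0.089], [0.35, -0.048], [0.356, -0.006]]
side (532, 140) [[0.127, -0.217], [0.146, -0.17], [0.166, -0.123], [0.185, -0.076]]
side (398, 67) [[0.437, -0.375], [0.437, -0.318], [0.437, -0.261], [0.437, -0.204]]
top (292, 345) [[0.34, 0.006], [0.349, 0.001], [0.358, -0.003], [0.367, -0.008]]
top (325, 330) [[0.362, -0.043], [0.37, -0.045], [0.377, -0.046], [0.385, -0.047]]
top (440, 270) [[0.451, -0.217], [0.453, -0.206], [0.454, -0.195], [0.456, -0.184]]
```

View pics/top7.png

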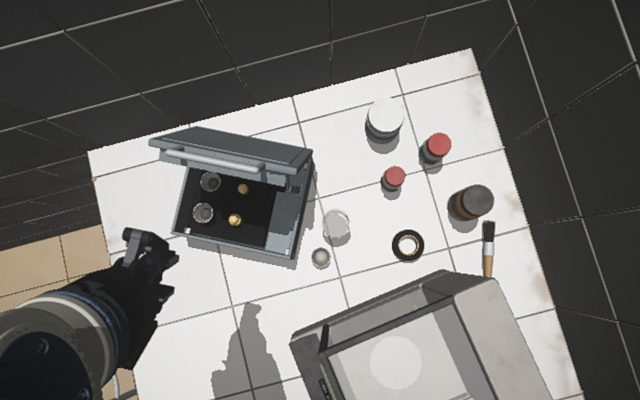

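```bash
cat > plan.py <<'E'
from fk import *
from h import *
def Rt(a,az,roll=0):
    e=np.array([np.cos(az),np.sin(az),0]); z=np.cos(a)*e-np.sin(a)*ez; y=np.sin(a)*e+np.cos(a)*ez
    return np.c_[np.cross(y,z),y,z]@Rz(roll)
Rp=Rt(np.radians(38),-.3,np.pi)
def qpush(P): return ik(P,Rp,[.3,.4,2.3,4.,.6,-.3])
Pf=H-.036*ex-.066*ey+.045*ez; Ppre=H-.17*ex-.066*ey+.09*ez+.02*ey
E
python3 - <<'E'
from plan import *
q0=sensors.get_state()['q']; q1,e=qpush(Ppre); print(np.round(q1,2),e)
for m in np.linspace(0,1,11):
    q=q0+(q1-q0)*m; t,M,el,w=fk(q,K,True); print(round(m,2),np.round(q,2),'tcp',np.round(t,3),'z',np.round(M[:,2],2),'w',np.round(w,2))
E
```

```text
[ 0.47  0.33  2.39  4.25  0.66 -0.47] 3.0149048499038885e-09
0.0 [ 0.3  -0.09  1.87 -0.1   1.15  0.53] tcp [0.455 0.127 0.402] z [ 0.23 -0.02 -0.97] w [0.39 0.13 0.7 ]
0.1 [ 0.32 -0.04  1.92  0.33  1.1   0.43] tcp [0.412 0.243 0.371] z [ 0.08  0.33 -0.94] w [0.39 0.14 0.66]
0.2 [ 0.34 -0.    1.98  0.77  1.05  0.33] tcp [0.388 0.342 0.383] z [ 0.    0.64 -0.77] w [0.39 0.15 0.62]
0.3 [0.35 0.04 2.03 1.2  1.   0.23] tcp [0.394 0.411 0.418] z [ 0.04  0.85 -0.52] w [0.38 0.15 0.58]
0.4 [0.37 0.08 2.08 1.64 0.95 0.13] tcp [0.43  0.442 0.455] z [ 0.18  0.94 -0.28] w [0.37 0.16 0.54]
0.5 [0.38 0.12 2.13 2.07 0.9  0.03] tcp [0.486 0.434 0.474] z [ 0.41  0.91 -0.1 ] w [0.36 0.16 0.5 ]
0.6 [ 0.4   0.17  2.19  2.51  0.85 -0.07] tcp [0.545 0.39  0.462] z [ 0.65  0.76 -0.03] w [0.35 0.16 0.47]
0.7 [ 0.42  0.21  2.24  2.94  0.8  -0.17] tcp [0.587 0.32  0.417] z [ 0.84  0.53 -0.08] w [0.33 0.16 0.44]
0.8 [ 0.43  0.25  2.29  3.38  0.76 -0.27] tcp [0.597 0.236 0.346] z [ 0.94  0.26 -0.22] w [0.31 0.16 0.41]
0.9 [ 0.45  0.29  2.34  3.81  0.71 -0.37] tcp [0.567 0.151 0.263] z [ 0.91 -0.01 -0.42] w [0.29 0.15 0.39]
1.0 [ 0.47  0.33  2.39  4.25  0.66 -0.47] tcp [0.498 0.079 0.182] z [ 0.75 -0.23 -0.62] w [0.27 0.15 0.37]
```

```bash
cat >> plan.py <<'E'
qA=np.array([.47,-.1,2.25,.3,.7,.4]); qB=np.array([.47,-.05,2.35,4.2,.66,-.47])
E
python3 - <<'E'
from plan import *
q0=sensors.get_state()['q']; q1,e=qpush(Ppre)
tot=0
for a,b,n in ((q0,qA,4),(qA,qB,10),(qB,q1,4)):
  pm=None
  for m in np.linspace(0,1,n+1):
    q=a+(b-a)*m; t,M,el,w=fk(q,K,True)
    d=0 if pm is None else np.linalg.norm(Rn.from_matrix(M@pm.T).as_rotvec()); pm=M; tot+=d
    print(round(m,2),np.round(q,2),'tcp',np.round(t,3),'z',np.round(M[:,2],2),'w',np.round(w,2),round(np.degrees(d),1))
print(np.degrees(tot)/7.16)
E
```

```text
0.0 [ 0.3  -0.09  1.87 -0.1   1.15  0.53] tcp [0.455 0.127 0.402] z [ 0.23 -0.02 -0.97] w [0.39 0.13 0.7 ] 0.0
0.25 [ 0.35 -0.09  1.97 -0.    1.04  0.5 ] tcp [0.427 0.167 0.361] z [ 0.21  0.08 -0.97] w [0.36 0.14 0.65] 6.1
0.5 [ 0.39 -0.09  2.06  0.1   0.92  0.46] tcp [0.394 0.2   0.324] z [ 0.2   0.17 -0.97] w [0.33 0.15 0.62] 5.3
0.75 [ 0.43 -0.1   2.16  0.2   0.81  0.43] tcp [0.36  0.226 0.291] z [ 0.19  0.25 -0.95] w [0.3  0.15 0.58] 4.6
1.0 [ 0.47 -0.1   2.25  0.3   0.7   0.4 ] tcp [0.324 0.243 0.261] z [ 0.18  0.31 -0.93] w [0.27 0.15 0.54] 3.8
0.0 [ 0.47 -0.1   2.25  0.3   0.7   0.4 ] tcp [0.324 0.243 0.261] z [ 0.18  0.31 -0.93] w [0.27 0.15 0.54] 0.0
0.1 [ 0.47 -0.1   2.26  0.69  0.7   0.31] tcp [0.308 0.308 0.284] z [ 0.14  0.53 -0.84] w [0.27 0.15 0.54] 18.7
0.2 [ 0.47 -0.09  2.27  1.08  0.69  0.23] tcp [0.312 0.362 0.325] z [ 0.15  0.71 -0.69] w [0.26 0.15 0.53] 18.7
0.3 [ 0.47 -0.08  2.28  1.47  0.69  0.14] tcp [0.335 0.398 0.376] z [ 0.24  0.83 -0.5 ] w [0.26 0.15 0.53] 18.6
0.4 [ 0.47 -0.08  2.29  1.86  0.68  0.05] tcp [0.374 0.409 0.427] z [ 0.38  0.87 -0.32] w [0.26 
[... 562 characters left out ...]
14 0.5 ] 18.8
1.0 [ 0.47 -0.05  2.35  4.2   0.66 -0.47] tcp [0.532 0.103 0.403] z [ 0.95 -0.12 -0.3 ] w [0.25 0.14 0.49] 18.8
0.0 [ 0.47 -0.05  2.35  4.2   0.66 -0.47] tcp [0.532 0.103 0.403] z [ 0.95 -0.12 -0.3 ] w [0.25 0.14 0.49] 0.0
0.25 [ 0.47  0.05  2.36  4.21  0.66 -0.47] tcp [0.532 0.101 0.345] z [ 0.91 -0.14 -0.39] w [0.26 0.14 0.46] 6.2
0.5 [ 0.47  0.14  2.37  4.22  0.66 -0.47] tcp [0.526 0.096 0.289] z [ 0.87 -0.17 -0.47] w [0.26 0.15 0.43] 6.2
0.75 [ 0.47  0.24  2.38  4.23  0.66 -0.47] tcp [0.514 0.089 0.234] z [ 0.81 -0.2  -0.55] w [0.27 0.15 0.4 ] 6.2
1.0 [ 0.47  0.33  2.39  4.25  0.66 -0.47] tcp [0.498 0.079 0.182] z [ 0.75 -0.23 -0.62] w [0.27 0.15 0.37] 6.2
32.36282998470062
```

```bash
cat >> plan.py <<'E'
import sys,json
def path(segs):
    out=[]
    for a,b,n in segs:
        out+= [a+(b-a)*m for m in np.linspace(0,1,n+1)[1:]]
    return out
def rows(segs,nmax=10):
    s=sensors.get_state(); R=Rn.from_euler('xyz',s['eef_rot']).as_matrix(); P=np.array(s['position']); o=[]
    for q in path(segs)[:nmax]:
        t,M=fk(q,K); M=M@F; dp=(t-P)/.1; dr=Rn.from_matrix(M@R.T).as_rotvec()
        o.append({"slide":np.round(dp,2).tolist(),"rot":np.round(dr/1.5,3).tolist()}); P,R=t,M
    print(json.dumps(o)); print('maxrot',max(np.linalg.norm(r['rot']) for r in o)*1.5*57.3,'maxslide',max(np.linalg.norm(r['slide']) for r in o), 'q',np.round(s['q'],2))
E
python3 - <<'E'
from plan import *
q0=sensors.get_state()['q']
rows([(q0,qA,5),(qA,qB,30)])
E
```

```text
[{"slide": [-0.22, 0.32, -0.33], "rot": [0.05, 0.006, 0.029]}, {"slide": [-0.25, 0.28, -0.31], "rot": [0.047, 0.005, 0.021]}, {"slide": [-0.27, 0.24, -0.28], "rot": [0.044, 0.005, 0.012]}, {"slide": [-0.28, 0.19, -0.26], "rot": [0.04, 0.004, 0.005]}, {"slide": [-0.28, 0.13, -0.24], "rot": [0.035, 0.003, -0.003]}, {"slide": [-0.08, 0.22, 0.05], "rot": [0.06, 0.028, -0.03]}, {"slide": [-0.06, 0.22, 0.08], "rot": [0.06, 0.027, -0.031]}, {"slide": [-0.03, 0.21, 0.1], "rot": [0.06, 0.025, -0.032]}, {"slide": [-0.01, 0.2, 0.12], "rot": [0.06, 0.024, -0.033]}, {"slide": [0.01, 0.18, 0.14], "rot": [0.059, 0.023, -0.035]}]
maxrot 6.251348592503859 maxslide 0.5096076922496363 q [ 0.3  -0.09  1.87 -0.1   1.15  0.53]
```

Emit:
apply_moves(
  gripper=0,
  increments=[
    {"slide": [-0.2,0.25,-0.25],"rot": [0.04,0.005,0.02]},
    {"slide": [-0.2,0.23,-0.25],"rot": [0.04,0.005,0.02]},
    {"slide": [-0.22,0.2,-0.23],"rot": [0.04,0.005,0.015]},
    {"slide": [-0.23,0.17,-0.22],"rot": [0.035,0.004,0.01]},
    {"slide": [-0.23,0.15,-0.22],"rot": [0.03,0.003,0.005]},
    {"slide": [-0.22,0.13,-0.22],"rot": [0.03,0.003,0]},
    {"slide": [-0.08,0.22,0.05],"rot": [0.06,0.028,-0.03]},
    {"slide": [-0.06,0.22,0.08],"rot": [0.06,0.027,-0.031]},
  ],
)

```text
time: 10.02
position: [0.3086, 0.2865, 0.2703]
eef_rot: [3.122, -0.51, 1.318]
wrist_force: [0.4, 0.1, -0.5]
finger_gap: -0.004
```

```bash
python3 - <<'E'
from plan import *
s=st(); q0=s['q']
m=(q0[3]-qA[3])/(qB[3]-qA[3]); print(m)
n=int(np.ceil(30*(1-max(m,0)))); rows([(q0,qB,n)])
E
```

```text
time 10.017
q [ 0.461 -0.09   2.268  0.596  0.688  0.305]
position [0.309 0.286 0.27 ]
eef_rot [ 3.122 -0.51   1.318]
wrist_force [ 0.449  0.107 -0.472]
finger_gap -0.004
0.07580327803778834
[{"slide": [-0.02, 0.21, 0.1], "rot": [0.059, 0.024, -0.033]}, {"slide": [-0.0, 0.19, 0.12], "rot": [0.059, 0.023, -0.035]}, {"slide": [0.02, 0.18, 0.14], "rot": [0.059, 0.022, -0.036]}, {"slide": [0.04, 0.16, 0.15], "rot": [0.058, 0.021, -0.037]}, {"slide": [0.06, 0.14, 0.16], "rot": [0.057, 0.02, -0.039]}, {"slide": [0.08, 0.11, 0.17], "rot": [0.057, 0.019, -0.04]}, {"slide": [0.1, 0.09, 0.17], "rot": [0.056, 0.018, -0.041]}, {"slide": [0.12, 0.06, 0.17], "rot": [0.055, 0.018, -0.043]}, {"slide": [0.13, 0.03, 0.17], "rot": [0.054, 0.017, -0.044]}, {"slide": [0.14, 0.0, 0.16], "rot": [0.053, 0.017, -0.046]}]
maxrot 6.234189967630116 maxslide 0.23345235059857505 q [ 0.46 -0.09  2.27  0.6   0.69  0.31]
```

Tracks the plan well.

Emit:
apply_moves(
  increments=[
    {"slide": [-0.02,0.21,0.1],"rot": [0.059,0.024,-0.033]},
    {"slide": [0,0.19,0.12],"rot": [0.059,0.023,-0.035]},
    {"slide": [0.02,0.18,0.14],"rot": [0.059,0.022,-0.036]},
    {"slide": [0.04,0.16,0.15],"rot": [0.058,0.021,-0.037]},
    {"slide": [0.06,0.14,0.16],"rot": [0.057,0.02,-0.039]},
    {"slide": [0.08,0.11,0.17],"rot": [0.057,0.019,-0.04]},
    {"slide": [0.1,0.09,0.17],"rot": [0.056,0.018,-0.041]},
    {"slide": [0.12,0.06,0.17],"rot": [0.055,0.018,-0.043]},
    {"slide": [0.13,0.03,0.17],"rot": [0.054,0.017,-0.044]},
    {"slide": [0.14,0,0.16],"rot": [0.053,0.017,-0.046]},
  ],
)

```text
time: 10.85
position: [0.382, 0.408, 0.424]
eef_rot: [-2.005, -0.809, -0.116]
wrist_force: [0.1, 0.3, -0.1]
finger_gap: -0.001
```

```bash
python3 - <<'E'
from plan import *
s=st(); q0=s['q']
m=(q0[3]-qA[3])/(qB[3]-qA[3]); print(m)
n=int(np.ceil(30*(1-max(m,0)))); rows([(q0,qB,n)])
E
```

```text
time 10.85
q [ 0.477 -0.058  2.302  1.972  0.685 -0.007]
position [0.382 0.408 0.424]
eef_rot [-2.005 -0.809 -0.116]
wrist_force [ 0.136  0.334 -0.093]
finger_gap -0.001
0.42876485086820837
[{"slide": [0.17, -0.03, 0.15], "rot": [0.048, 0.017, -0.048]}, {"slide": [0.16, -0.07, 0.13], "rot": [0.047, 0.017, -0.049]}, {"slide": [0.16, -0.09, 0.12], "rot": [0.046, 0.017, -0.05]}, {"slide": [0.16, -0.12, 0.1], "rot": [0.045, 0.018, -0.051]}, {"slide": [0.16, -0.14, 0.08], "rot": [0.044, 0.019, -0.051]}, {"slide": [0.15, -0.16, 0.06], "rot": [0.043, 0.02, -0.052]}, {"slide": [0.14, -0.18, 0.04], "rot": [0.042, 0.02, -0.052]}, {"slide": [0.13, -0.19, 0.02], "rot": [0.041, 0.021, -0.053]}, {"slide": [0.11, -0.2, -0.0], "rot": [0.04, 0.022, -0.053]}, {"slide": [0.1, -0.21, -0.02], "rot": [0.039, 0.024, -0.053]}]
maxrot 6.048950700948057 maxslide 0.23345235059857503 q [ 0.48 -0.06  2.3   1.97  0.68 -0.01]
```

Emit:
apply_moves(
  increments=[
    {"slide": [0.17,-0.03,0.15],"rot": [0.048,0.017,-0.048]},
    {"slide": [0.16,-0.07,0.13],"rot": [0.047,0.017,-0.049]},
    {"slide": [0.16,-0.09,0.12],"rot": [0.046,0.017,-0.05]},
    {"slide": [0.16,-0.12,0.1],"rot": [0.045,0.018,-0.051]},
    {"slide": [0.16,-0.14,0.08],"rot": [0.044,0.019,-0.051]},
    {"slide": [0.15,-0.16,0.06],"rot": [0.043,0.02,-0.052]},
    {"slide": [0.14,-0.18,0.04],"rot": [0.042,0.02,-0.052]},
    {"slide": [0.13,-0.19,0.02],"rot": [0.041,0.021,-0.053]},
    {"slide": [0.11,-0.2,0],"rot": [0.04,0.022,-0.053]},
    {"slide": [0.1,-0.21,-0.02],"rot": [0.039,0.024,-0.053]},
  ],
)

```text
time: 11.68
position: [0.5394, 0.2614, 0.4916]
eef_rot: [-1.614, -0.176, -1.175]
wrist_force: [0.1, -0.9, 0.8]
finger_gap: -0.001
```

```bash
python3 - <<'E'
from plan import *
s=st(); q0=s['q']
m=(q0[3]-qA[3])/(qB[3]-qA[3]); print(m)
n=int(np.ceil(30*(1-max(m,0)))); rows([(q0,qB,n)])
E
```

```text
time 11.683
q [ 0.475 -0.04   2.308  3.283  0.659 -0.284]
position [0.539 0.261 0.492]
eef_rot [-1.614 -0.176 -1.175]
wrist_force [ 0.097 -0.924  0.842]
finger_gap -0.001
0.7648220069521484
[{"slide": [0.07, -0.2, -0.05], "rot": [0.036, 0.024, -0.049]}, {"slide": [0.04, -0.21, -0.07], "rot": [0.036, 0.025, -0.049]}, {"slide": [0.02, -0.21, -0.09], "rot": [0.035, 0.025, -0.049]}, {"slide": [-0.0, -0.21, -0.11], "rot": [0.035, 0.026, -0.048]}, {"slide": [-0.02, -0.2, -0.12], "rot": [0.035, 0.027, -0.048]}, {"slide": [-0.04, -0.19, -0.13], "rot": [0.035, 0.028, -0.048]}, {"slide": [-0.06, -0.18, -0.15], "rot": [0.035, 0.029, -0.047]}, {"slide": [-0.08, -0.17, -0.16], "rot": [0.035, 0.03, -0.047]}]
maxrot 5.658356867059553 maxslide 0.24677925358506134 q [ 0.47 -0.04  2.31  3.28  0.66 -0.28]
```

Emit:
apply_moves(
  increments=[
    {"slide": [0.05,-0.2,-0.05],"rot": [0.036,0.024,-0.049]},
    {"slide": [0.03,-0.21,-0.07],"rot": [0.036,0.025,-0.049]},
    {"slide": [0,-0.21,-0.09],"rot": [0.035,0.025,-0.049]},
    {"slide": [-0.02,-0.21,-0.11],"rot": [0.035,0.026,-0.048]},
    {"slide": [-0.03,-0.2,-0.12],"rot": [0.035,0.027,-0.048]},
    {"slide": [-0.05,-0.19,-0.13],"rot": [0.035,0.028,-0.048]},
    {"slide": [-0.07,-0.18,-0.15],"rot": [0.035,0.029,-0.047]},
    {"slide": [-0.08,-0.17,-0.16],"rot": [0.035,0.03,-0.047]},
  ],
)

```text
time: 12.35
position: [0.5262, 0.0966, 0.3973]
eef_rot: [-1.917, 0.283, -1.823]
wrist_force: [0.2, -0.2, 0.1]
finger_gap: 0.001
```

```bash
python3 - <<'E'
from plan import *
s=st(); q0=s['q']
for c in ['side','top','wrist']:
  p=viewer.snapshot(c);save(p,c+'8')
  for n in ['lid_handle','stay_knob']:
    for d in viewer.pinpoint(p,n)[:1]:
        w=world(p,d['xyz'],s);print(c,n,round(d['p'],2),np.round(w,3),np.round([(w-H)@ex,(w-H)@ey,w[2]-.092],3))
q1,e=qpush(Ppre); print(q1,e,Ppre)
rows([(q0,q1,6)]); delta(Ppre,Rp)
E
```

```text
time 12.35
q [ 0.476 -0.054  2.349  4.27   0.661 -0.499]
position [0.526 0.097 0.397]
eef_rot [-1.917  0.283 -1.823]
wrist_force [ 0.238 -0.183  0.123]
finger_gap 0.001
side lid_handle 0.92 [0.594 0.103 0.302] [-0.08  -0.004  0.21 ]
side stay_knob 0.69 [0.59  0.039 0.133] [-0.072 -0.068  0.041]
top lid_handle 0.92 [0.599 0.106 0.308] [-0.076  0.     0.216]
top stay_knob 0.55 [ 0.529 -0.058  0.002] [-0.113 -0.174 -0.09 ]
wrist lid_handle 0.57 [0.596 0.109 0.306] [-0.08   0.002  0.214]
wrist stay_knob 0.92 [0.592 0.04  0.14 ] [-0.07  -0.066  0.048]
[ 0.46507991  0.33496242  2.39496754  4.24626215  0.65726116 -0.47080639] 3.0149048499038885e-09 [0.49780864 0.07881212 0.182     ]
[{"slide": [0.02, -0.01, -0.39], "rot": [-0.019, 0.044, -0.004]}, {"slide": [-0.02, -0.01, -0.37], "rot": [-0.021, 0.042, -0.0]}, {"slide": [-0.04, -0.02, -0.36], "rot": [-0.021, 0.042, -0.0]}, {"slide": [-0.06, -0.04, -0.36], "rot": [-0.02, 0.042, -0.0]}, {"slide": [-0.08, -0.05, -0.35], "rot": [-0.02, 0.042, -0.0]}, {"slide": [-0.11, -0.06, -0.34], "rot": [-0.02, 0.042, -0.0]}]
maxrot 4.133649958874118 maxslide 0.3906404996924922 q [ 0.48 -0.05  2.35  4.26  0.66 -0.5 ]
t 12.8 slide [-0.288 -0.189 -2.168] rot [-0.121  0.255 -0.006] F [-0.4 -0.1 -0.9] gap -0.003
```

View pics/wrist8.png

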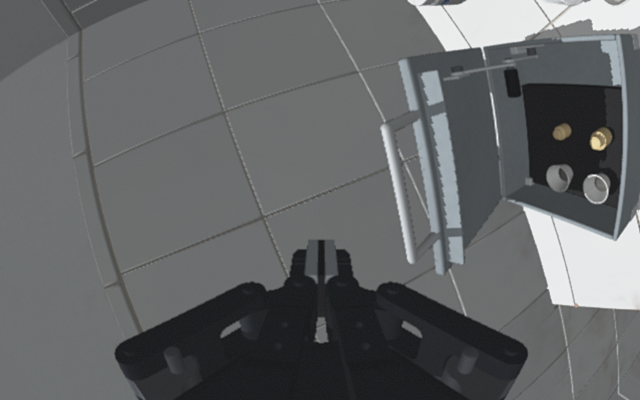

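View pics/side8.png

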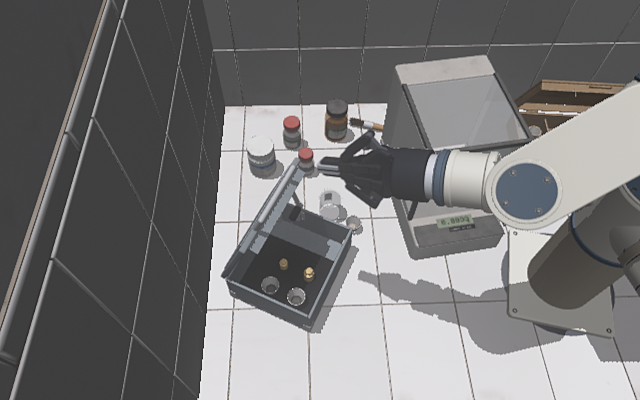

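Emit:
apply_moves(
  increments=[
    {"slide": [-0.04,-0.02,-0.37],"rot": [-0.02,0.043,-0.004]},
    {"slide": [-0.05,-0.02,-0.37],"rot": [-0.021,0.042,0]},
    {"slide": [-0.05,-0.03,-0.36],"rot": [-0.021,0.042,0]},
    {"slide": [-0.06,-0.04,-0.36],"rot": [-0.02,0.042,0]},
    {"slide": [-0.06,-0.05,-0.35],"rot": [-0.02,0.042,0]},
    {"slide": [-0.06,-0.05,-0.34],"rot": [-0.02,0.042,0]},
    {"slide": [0,0,0],"rot": [0,0,0]},
  ],
)

```text
time: 13.38
position: [0.496, 0.0788, 0.1818]
eef_rot: [-2.233, -0.005, -1.86]
wrist_force: [0.0, -0.2, -1.1]
finger_gap: -0.004
```

```bash
python3 - <<'E'
from plan import *
s=st(); q0=s['q']
ks=[]
for c in ['side','top','wrist']:
  p=viewer.snapshot(c);save(p,c+'9')
  for n in ['lid_handle','stay_knob']:
    for d in viewer.pinpoint(p,n)[:1]:
        w=world(p,d['xyz'],s);print(c,n,round(d['p'],2),np.round(w,3),np.round([(w-H)@ex,(w-H)@ey,w[2]-.092],3))
Pc=H-.095*ex-.066*ey+.05*ez
print(Pc,qpush(Pc)); delta(Pc,Rp)
E
```

```text
time 13.383
q [ 0.463  0.34   2.4    4.224  0.659 -0.46 ]
position [0.496 0.079 0.182]
eef_rot [-2.233 -0.005 -1.86 ]
wrist_force [ 0.006 -0.225 -1.099]
finger_gap -0.004
side lid_handle 0.6 [0.596 0.104 0.306] [-0.078 -0.002  0.214]
side stay_knob 0.49 [0.591 0.04  0.134] [-0.072 -0.066  0.042]
top lid_handle 0.93 [0.597 0.107 0.309] [-0.078  0.001  0.217]
top stay_knob 0.69 [ 0.581  0.11  -0.001] [-0.095  0.    -0.093]
wrist lid_handle 0.72 [0.6   0.109 0.305] [-0.076  0.003  0.213]
wrist stay_knob 0.97 [0.589 0.039 0.131] [-0.072 -0.068  0.039]
[0.56751188 0.04465867 0.142     ] (array([ 0.29254976,  0.48488631,  2.30176846,  3.97596307,  0.6360347 ,
       -0.33285596]), np.float64(8.222179100431686e-11))
t 13.83 slide [ 0.697 -0.35  -0.458] rot [ 0.     0.008 -0.007] F [-0.7 -0.3 -0.4] gap 0.001
```

View pics/wrist9.png

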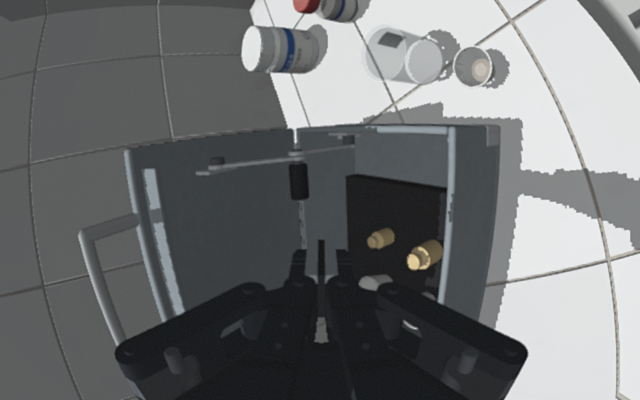

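View pics/side9.png

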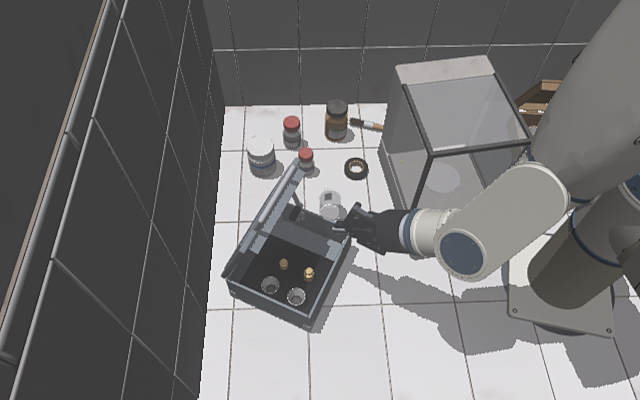

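Emit:
apply_moves(
  increments=[
    {"slide": [0.23,-0.12,-0.16],"rot": [0,0.002,-0.002]},
    {"slide": [0.23,-0.12,-0.16],"rot": [0,0.002,-0.002]},
    {"slide": [0.22,-0.12,-0.16],"rot": [0,0.002,-0.002]},
    {"slide": [0,0,0],"rot": [0,0,0]},
  ],
)

```text
time: 14.17
position: [0.57, 0.0451, 0.1437]
eef_rot: [-2.222, 0.008, -1.864]
wrist_force: [0.4, -0.1, -0.0]
finger_gap: 0.001
```

```bash
cat >> plan.py <<'E'
def chk(tag,wr=True):
    s=sensors.get_state(); P=np.array(s['position']); print('t',round(s['time'],2),'tcp case',np.round([(P-H)@ex,(P-H)@ey,P[2]-.092],4),'F',np.round(s['wrist_force'],1),'rot',np.round(s['eef_rot'],2),'q',np.round(s['q'],2))
    for c in (['side','wrist'] if wr else ['side','top']):
      p=viewer.snapshot(c);save(p,c+tag)
      for n in ['lid_handle','stay_knob']:
        for d in viewer.pinpoint(p,n)[:1]:
          w=world(p,d['xyz'],s);print(c,n,round(d['p'],2),np.round([(w-H)@ex,(w-H)@ey,w[2]-.092],3))
E
python3 - <<'E'
from plan import *
chk('10')
delta(H-.095*ex-.067*ey+.047*ez,Rp)
E
```

```text
t 14.17 tcp case [-0.0927 -0.0651  0.0517] F [ 0.4 -0.1 -0. ] rot [-2.22  0.01 -1.86] q [ 0.29  0.49  2.3   3.94  0.65 -0.3 ]
side lid_handle 0.58 [-0.076 -0.002  0.215]
side stay_knob 0.52 [-0.075 -0.067  0.047]
wrist stay_knob 0.71 [-0.067 -0.065  0.046]
t 14.47 slide [ 0.013 -0.03  -0.06 ] rot [-0.002  0.008 -0.007] F [ 0.1  0.2 -1. ] gap -0.002
```

View pics/wrist10.png

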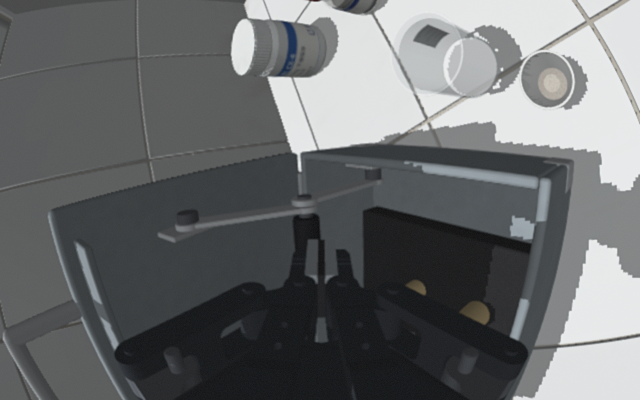

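Emit:
apply_moves(
  increments=[
    {"slide": [0.08,-0.03,-0.03],"rot": [0,0,0]},
    {"slide": [0.08,-0.02,-0.02],"rot": [0,0,0]},
    {"slide": [0.08,-0.015,0],"rot": [0,0,0]},
    {"slide": [0.08,-0.015,0],"rot": [0,0,0]},
  ],
)

```text
time: 14.8
position: [0.5986, 0.0399, 0.1418]
eef_rot: [-2.221, 0.007, -1.857]
wrist_force: [-1.5, -1.1, 0.2]
finger_gap: -0.0
```

```bash
python3 - <<'E'
from plan import *
chk('11')
E
```

```text
t 14.8 tcp case [-0.0636 -0.0647  0.0498] F [-1.5 -1.1  0.2] rot [-2.22  0.01 -1.86] q [ 0.25  0.51  2.25  3.91  0.62 -0.32]
side lid_handle 0.81 [-0.064 -0.001  0.218]
side stay_knob 0.62 [-0.053 -0.067  0.046]
wrist stay_knob 0.73 [-0.055 -0.067  0.047]
```

View pics/wrist11.png

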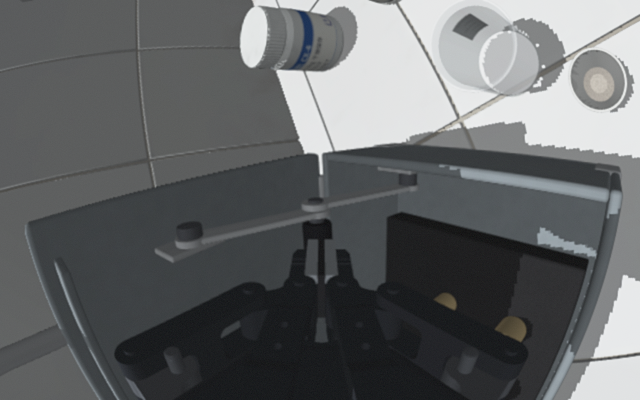

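Emit:
apply_moves(
  increments=[
    {"slide": [0.08,-0.02,-0.02],"rot": [0,0,0]},
    {"slide": [0.08,-0.02,-0.01],"rot": [0,0,0]},
    {"slide": [0.04,-0.01,0],"rot": [0,0,0]},
  ],
)

```text
time: 15.35
position: [0.6073, 0.0372, 0.1381]
eef_rot: [-2.229, -0.0, -1.845]
wrist_force: [-56.6, 22.2, 50.9]
finger_gap: -0.0
```

```bash
python3 - <<'E'
from plan import *
chk('12')
E
```

```text
t 15.35 tcp case [-0.0546 -0.0656  0.0461] F [-56.6  22.2  50.9] rot [-2.23 -0.   -1.85] q [ 0.23  0.52  2.23  3.89  0.6  -0.33]
side lid_handle 0.73 [-0.07  -0.003  0.218]
side stay_knob 0.48 [-0.047 -0.067  0.042]
wrist stay_knob 0.74 [-0.047 -0.066  0.046]
```

View pics/wrist12.png

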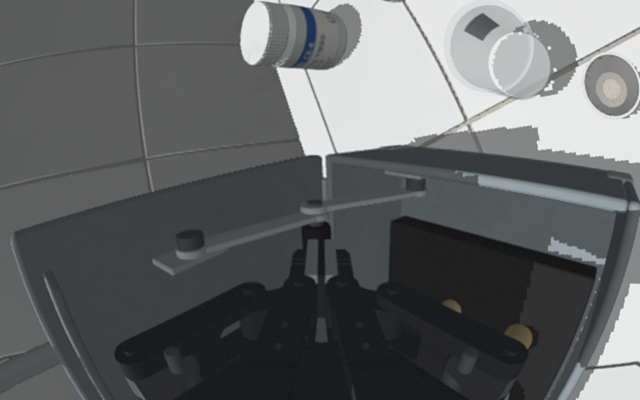

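Emit:
apply_moves(
  increments=[
    {"slide": [-0.1,0.02,0.01],"rot": [0,0,0]},
    {"slide": [-0.1,0.02,0.01],"rot": [0,0,0]},
  ],
)

```text
time: 15.82
position: [0.5855, 0.0424, 0.1412]
eef_rot: [-2.23, 0.001, -1.843]
wrist_force: [-0.3, 0.7, -0.2]
finger_gap: 0.001
```

```bash
python3 - <<'E'
from plan import *
chk('13')
E
```

```text
t 15.82 tcp case [-0.077  -0.0647  0.0492] F [-0.3  0.7 -0.2] rot [-2.23  0.   -1.84] q [ 0.26  0.5   2.27  3.9   0.62 -0.32]
side lid_handle 0.69 [-0.071 -0.     0.216]
side stay_knob 0.55 [-0.047 -0.063  0.043]
wrist stay_knob 0.94 [-0.049 -0.064  0.047]
```

View pics/wrist13.png

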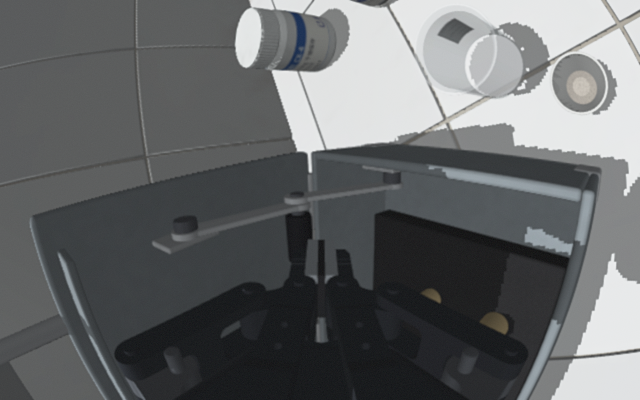

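Emit:
apply_moves(
  increments=[
    {"slide": [-0.2,0.05,0.1],"rot": [0,0,0]},
    {"slide": [-0.25,0.07,0.15],"rot": [0,0,0]},
    {"slide": [-0.25,0.1,0.17],"rot": [0,0,0]},
    {"slide": [-0.2,0.15,0.2],"rot": [0,0,0]},
    {"slide": [0,0,0],"rot": [0,0,0]},
  ],
)

```text
time: 16.53
position: [0.4995, 0.0776, 0.2027]
eef_rot: [-2.229, 0.002, -1.853]
wrist_force: [0.4, -0.3, 0.5]
finger_gap: -0.003
```

```bash
python3 - <<'E'
from plan import *
chk('14'); s=sensors.get_state()
hs=[];ks=[]
for i in range(2):
 for c in ['side','top','wrist']:
  p=viewer.snapshot(c); save(p,c+'15')
  for n,l in [('lid_handle',hs),('stay_knob',ks)]:
    for d in viewer.pinpoint(p,n)[:1]:
      w=world(p,d['xyz'],s); v=[(w-H)@ex,(w-H)@ey,w[2]-.092]
      print(c,n,round(d['p'],2),np.round(v,3))
 if i==0:
  for n in ['beaker','crucible','tape']:
   for d in viewer.pinpoint(p,n)[:1]: print(n,np.round(world(p,d['xyz'],s),3))
p=viewer.snapshot('side')
for n in ['beaker','crucible','tape']:
   for d in viewer.pinpoint(p,n)[:1]: print(n,np.round(world(p,d['xyz'],s),3))
E
```

```text
t 16.53 tcp case [-0.1681 -0.0469  0.1107] F [ 0.4 -0.3  0.5] rot [-2.23  0.   -1.85] q [ 0.45  0.28  2.39  4.28  0.62 -0.55]
side lid_handle 0.78 [-0.07  -0.003  0.213]
side stay_knob 0.71 [-0.045 -0.068  0.043]
wrist lid_handle 0.93 [-0.073  0.005  0.223]
wrist stay_knob 0.89 [-0.052 -0.064  0.046]
side lid_handle 0.94 [-0.07  -0.001  0.216]
side stay_knob 0.64 [-0.048 -0.066  0.043]
top lid_handle 0.93 [-0.069 -0.003  0.219]
top stay_knob 0.56 [-0.049 -0.065  0.044]
wrist lid_handle 0.69 [-0.069  0.002  0.217]
wrist stay_knob 0.67 [-0.047 -0.065  0.045]
beaker [ 0.537 -0.059 -0.001]
crucible [ 0.467 -0.031 -0.001]
side lid_handle 0.56 [-0.071 -0.004  0.216]
side stay_knob 0.81 [-0.045 -0.068  0.046]
top lid_handle 0.95 [-0.069 -0.002  0.217]
top stay_knob 0.68 [-0.049 -0.069  0.045]
wrist lid_handle 0.56 [-0.069  0.003  0.219]
wrist stay_knob 0.85 [-0.046 -0.065  0.044]
beaker [ 0.532 -0.059  0.001]
tape [ 0.491 -0.198  0.001]
```

View pics/wrist15.png

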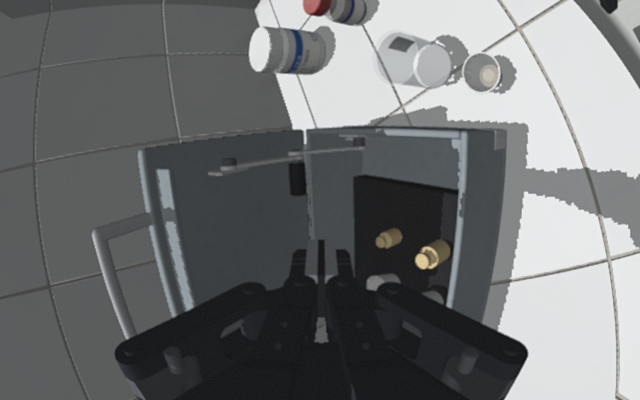

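View pics/top15.png

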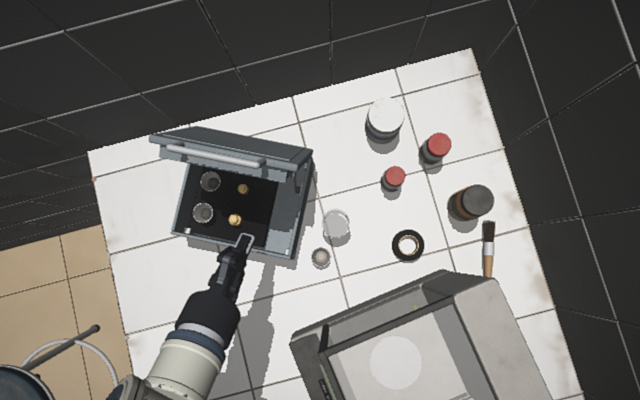

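View pics/side15.png

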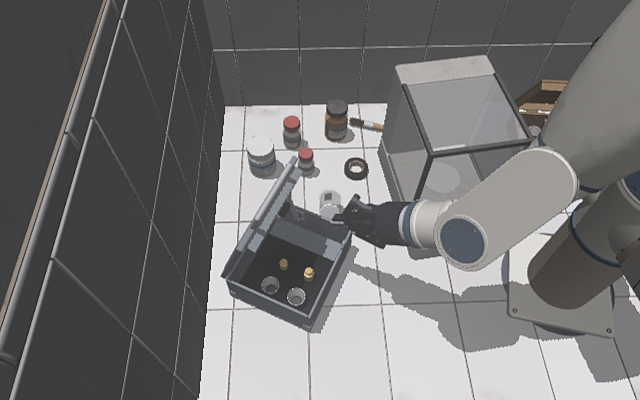

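```bash
python3 - <<'E'
from h import *
s=st(); print(job.hand_in())
E
```

```text
time 18.083
q [ 0.444  0.284  2.39   4.267  0.621 -0.542]
position [0.501 0.076 0.201]
eef_rot [-2.230e+00 -1.000e-03 -1.853e+00]
wrist_force [-0.101 -0.194 -0.208]
finger_gap -0.002
the job is handed in; nothing more can be done
None
```

I opened the case and handed the job in at 18.1 s of the 54 s allowed. Hand-in gives no verdict.

**What I did:** I gripped the bar handle and lifted the lid to about 1.20 rad, then let go, and the lid stayed up. I swung the wrist over to reach in tilted from the front and pushed the knob back past straight until it stopped. Then I backed the arm clear.

**Last checks:**
- **Stay:** The knob sits about 8.5 mm behind its straight position and stayed there untouched. I estimate the elbow at about 0.23 rad past straight, give or take 0.08. The limit is 0.14, so the margin is about one error bar. The stay angle itself cannot be read directly. The hard reaction I met at the end of the push also points to the stop.
- **Lid:** It stands at about 1.22 to 1.24 rad in all three cameras, above the required 1.15, and was still between pictures.
- **Surroundings:** The beaker and tape read within about 2 mm of their start in the side view. The crucible was reported only in the wrist picture, also within about 3 mm. The wrist picture put the beaker about 6 mm off.
- **Robot:** Wrist force is near zero, and the gripper is well clear of the case.

**One concern:** At the stop the wrist force reached about 79 N for a moment before I backed off. That is under the 120 N wrist limit. It acted along the tool axis, so it was the fingertips on the knob. I take the 40 N limit, which covers the arm and gripper body, not to include that, but I could not confirm it.

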